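# Gauge the drift pins, rack them nose to the stop and tip the rack

### The arm

A 7-joint arm with a two-finger parallel gripper is mounted at the origin on a cart in front of the work surface, level with it; the furniture and walls round the work are solid. World frame = base frame: x ahead of the robot, y to its left, z up, the work surface at z = 0. Lengths are in m, angles in rad, forces in N, time in s.
With the tool pointing down it reaches from about 0.425 to 0.925 m from the base axis. Payload 6.8 kg.
Tool frame: the origin (TCP) lies at the very end of the fingers, on their centre line; the grasp point (between the pads) lies 19 mm behind it; z points along the fingers, y is the line along which they close (so a half turn about z gives the same grasp; the last joint's range is limited). The gripper opens to 85 mm and grips with 20 to 120 N. Pads are 22 mm wide; open, the fingers measure 114 mm over their backs; the gripper's body (76 mm by 85 mm) begins 54 mm behind the grasp point. The pads swing forward as they close: fully open they stand 13 mm farther back than shut.
Start: joints at [-1.262, 0.477, 0.022, 1.555, -0.011, 1.109, -0.083], TCP at [0.273, 0.617, 0.231] pointing down, gripper open.
Joint ranges: [-2.96, 2.96], [-0.34, 2.1], [-1.41, 1.46], [0.24, 2.44], [-1.37, 4.51], [0.17, 1.92], [-2.96, 2.96]. Speed limits (rad/s): [2.39, 2.39, 3.14, 3.14, 3.14, 3.14, 3.14].

### API

Orientations are given as a unit quaternion [w, x, y, z].
In Python, from station import * gives the robot as it stands.
- The arm moves only by the tool jog_arm, never from a script. Its argument "moves" is one flat list of numbers, 7 for each row, row after row: the shift along the tool's x, y, z normalised to -1 to 1, where 1 is 20 mm, then the turn, a rotation vector about the tool's x, y, z normalised to -1 to 1, where 1 is 4 degrees, then the opening, from 0 (shut) to 1 (fully open). In form: [x, y, z, rx, ry, rz, claw, x, y, z, rx, ry, rz, claw, ...]. A call has exactly 8 rows; each row shifts and turns the commanded pose from where the row before left it, along the tool's axes as they then stand; what a row does not reach is not made up. A row lasts 1/12 s, in which the tool goes at most 41.7 mm and 7.16 degrees, less where a joint would pass 70% of its speed; a pose out of reach is approached as far as the arm can. A call with a number of a shift or a turn outside -1 to 1 is refused whole. A call with a gripper value outside its range is refused whole. The fingers move at their own pace and stop on an object; "grip_force" is the grip in N (left out, the last holds). Time passes only in rows, so rows that do not move let the fingers close, or fill a call up. It gives the time, the measured TCP pose, the force, the opening and the grip force at its end, in the units of the state.
- get_obs(): the state, without advancing time (a new reading comes with each control period).
- read_camera(name): name is "side" or "top"; returns a dict with "color" (384x512x3 uint8, blue, green, red), "fx", "fy", "cx", "cy" (pixels), "rvec" (rotation vector, rad) and "tvec" (3), from world to camera coordinates, as OpenCV has them. Camera axes: x right, y down, z forward; pixel columns grow to the right and rows downward; lengths in m; the calibration is good to about 2 mm. A picture is of the moment at which its call begins. There is no depth.
- hand_in(): hands the job in; it is judged then, once.
The state is a dict: "t": time; "q": joint angles; "joint_vel": joint speeds; "joint_torque": joint torques, N m; "eef_pos": TCP position; "tool_rot": TCP orientation; "contact_force": force on the tool from outside, world axes, zero at the start; "torque": the same for the moment, N m; "gripper_width": opening from 0.0 (shut) to 1.0 (fully open); "grasp_force": force on a finger pad.
Only numpy, scipy, OpenCV 4.12 (cv2) and the standard library are available. Lean on these libraries where they do the work, as an engineer would, in place of code of your own. Each camera call takes 0.05 s, during which the arm holds its last target. There are 200 camera calls.

### The job

Push the tipping rack's tray back level, then lay every drift pin on the bench in the tray, one to a lane and flat on the lane floor, all with their chamfered ends towards the stop fence; if you cannot see which end is chamfered, feel it in the bore of the gauge block, where a square end stops at the shoulder and a chamfered end goes noticeably deeper. When all the pins are in, push the lip at the fence end down until the tray is tipped fully, so that the pins slide nose first against the fence, and leave it so.

Things in the scene. Friction and masses are not known exactly. Their poses are not given: they have to be found in the camera images.
- pin_1: square dark steel drift pin, 20 x 20 x 120 mm, 0.25 kg, lying on one of its long sides. Origin at its centre, x along its length. One end is square (full 20 mm section); the other is chamfered all round, tapering from 20 to 11 mm over its last 9 mm. Whether the chamfer is at the +x or the -x end differs from pin to pin and the pose does not tell it. May be absent.
- pin_2: square dark steel drift pin, 20 x 20 x 120 mm, 0.25 kg, lying on one of its long sides. Origin at its centre, x along its length. One end is square (full 20 mm section); the other is chamfered all round, tapering from 20 to 11 mm over its last 9 mm. Whether the chamfer is at the +x or the -x end differs from pin to pin and the pose does not tell it. May be absent.
- pin_3: square dark steel drift pin, 20 x 20 x 120 mm, 0.25 kg, lying on one of its long sides. Origin at its centre, x along its length. One end is square (full 20 mm section); the other is chamfered all round, tapering from 20 to 11 mm over its last 9 mm. Whether the chamfer is at the +x or the -x end differs from pin to pin and the pose does not tell it. May be absent.
- pin_4: square dark steel drift pin, 20 x 20 x 120 mm, 0.25 kg, lying on one of its long sides. Origin at its centre, x along its length. One end is square (full 20 mm section); the other is chamfered all round, tapering from 20 to 11 mm over its last 9 mm. Whether the chamfer is at the +x or the -x end differs from pin to pin and the pose does not tell it. May be absent.
- gauge: fixed gauge block, 52 x 70 mm and 85 mm high on a foot 110 x 80 x 15 mm, bolted down. Origin under its centre, z up; the bore runs along x and its mouth is in the -x face.
- gauge_mouth (a point): centre of the bore's mouth, 50 mm above the worktop, axes as gauge (+x leads into the bore). The bore is horizontal and square, sides level and upright: 26 x 26 mm for the first 22 mm, then a shoulder and an 18 x 18 mm throat. A pin pushed in level along x stops with its end 22 mm inside the mouth if that end is square, 29 mm if it is chamfered.
- rack: foot of the tipping rack, 180 x 245 mm, fixed, with two cheeks up to 84 mm. Origin under its centre, z up, x along the lanes towards the stop fence. The tray's hinge axis runs along y through (0, 0, 75 mm).
- tray (a joint): angle of the tray: 0 = level (stop), 0.42 rad = tipped fully, fence end down (stop). The hinge is balanced and stays where it is left (friction 0.5 N m, also with pins in it at either end; a lip needs some 4 to 9 N). To turn it, press down near the middle of a lip from above. Polished tray, friction about 0.2: pins slide down it once tipped.
- tray_stop (a point): middle of the foot of the stop fence (18 mm high, 6 mm thick), inner side, at lane floor height; moves with the tray: x along the lanes out through the fence, z square to the floor. Four lanes at y = -82.5, -27.5, 27.5, 82.5 mm run back to x = -180 mm, 30 mm wide between ribs 6 mm high. Hinge under x = -90 mm; pins laid with centres near x = -113 mm weigh on the tail end and slide most.
- tray_lip (a point): middle of the top of the fence lip, where the floor carries on 40 mm past the fence (212 mm wide, 8 mm thick): press here to tip. 28 mm in x from tray_stop, same axes.
- tray_tail (a point): middle of the top of the tail lip, a like lip 26 mm deep behind the tail wall (8 mm high) at the other end: press here to bring the tray level. -199 mm in x from tray_stop, same axes. With the tray level all these points are 85 mm above the worktop.

How it is judged:
By the outcome, as a careful person would: the job done as asked, in the order asked, and still so for the second after the job is handed in, with the robot touching nothing.
Of pin_1, pin_2, pin_3, pin_4 only 3 to 4 are there at a start; the rules pass over those that are not, and their reading is None.
At some moment in a run one of pin_1, pin_2, pin_3, pin_4 may be knocked a few centimetres aside while the robot is not near it.
Once in a run the grip may slacken for a moment while it holds something.
It also fails if it takes over 208 s, if anything falls off the work surface, if the arm or the gripper's body presses on something with over 40 N, if the wrist force passes 120 N, or if a joint passes its speed limit or range.

## Working session

There is one attempt and no reset: what is moved stays moved. The work goes in short steps, Python scripts to look and compute and a tool call to move; the robot and the scene stay as the last step left them, time stands still between calls to the robot, and variables do not carry over. Pictures are saved under pics/ and viewed, at most 14 in all, crops included, and the job is handed in when it is done.

Besides the shell and the picture viewer there is one more tool, called after "Request:" in YAML: its name, and indented under it one key for each argument. jog_arm: Moves the arm, as the interface text tells. Scaled input: -1 to 1 covers 20 mm each way for a shift and 4 degrees each way for a turn. Its arguments: {"type":"object","properties":{"moves":{"type":"array"},"grip_force":{"type":"number"}},"required":["moves"]}

```bash
ls; mkdir -p pics; python3 - <<'E'
from station import *
import cv2,json
o=get_obs();print(o)
for n in("top","side"):
    c=read_camera(n);cv2.imwrite(f"pics/{n}0.png",c["color"]);print(n,[c[k] for k in("fx","fy","cx","cy","rvec","tvec")])
E
```

```text
pics
{'t': 0.0, 'q': array([-1.26210544,  0.47778697,  0.0223055 ,  1.55645568, -0.01154268,
        1.10923453, -0.08309288]), 'joint_vel': array([-0.0007647 ,  0.00138056,  0.00048432, -0.00105333,  0.00171452,
        0.00056525,  0.00073966]), 'joint_torque': array([-4.72390366e-05, -5.96447754e+01,  1.60719652e+00, -2.81209069e+01,
        1.22158119e-02,  9.30874347e-03,  1.46178877e-05]), 'eef_pos': array([0.27300753, 0.61669742, 0.23033202]), 'tool_rot': array([-1.44479122e-04,  2.06870656e-01,  9.78367906e-01, -8.67078000e-04]), 'contact_force': array([-0.62460747, -0.67325064,  0.1529162 ]), 'torque': array([ 0.00168635,  0.0140126 , -0.0169649 ]), 'grasp_force': 0.0, 'gripper_width': 1.003735691696002}
top [349.7629923275651, 349.7629923275651, 254.94453797936015, 190.60616950664158, array([ 2.12001328, -2.12539114,  0.1794621 ]), array([-0.09766354,  0.55653929,  0.89196438])]
side [379.36148992439905, 379.36148992439905, 257.7706581953917, 193.06400022946926, array([ 0.33976166,  2.8569716 , -1.0862739 ]), array([0.56272838, 0.01654727, 1.2631908 ])]
```

View pics/top0.png

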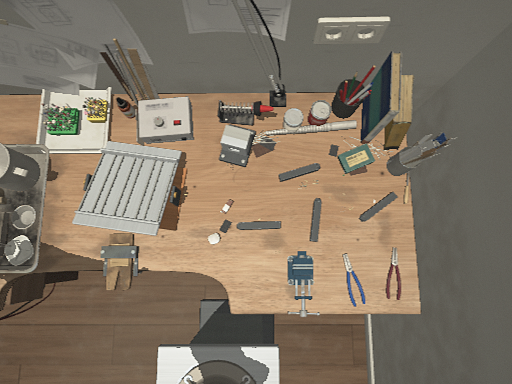

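View pics/side0.png

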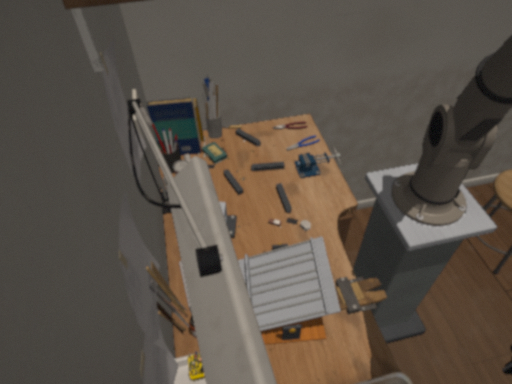

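The top view shows four dark pins at about (299,172), (316,219), (259,225) and (378,206). The gauge is near (237,145) and the rack is around (130,188). In the side view the pins are at (247,137), (268,166), (233,182) and (284,197).

```bash
cat > h.py <<'E'
import numpy as np,cv2
from station import *
def cam(n):
    c=read_camera(n);c["K"]=np.array([[c["fx"],0,c["cx"]],[0,c["fy"],c["cy"]],[0,0,1]]);c["R"]=cv2.Rodrigues(np.array(c["rvec"]))[0];c["t"]=np.array(c["tvec"]).ravel();return c
def proj(c,P): return cv2.projectPoints(np.array(P,float).reshape(-1,3),np.array(c["rvec"]),c["t"],c["K"],None)[0].reshape(-1,2)
def ray(c,uv,z):
    uv=np.array(uv,float).reshape(-1,2);d=(c["R"].T@np.linalg.inv(c["K"])@np.c_[uv,np.ones(len(uv))].T).T
    o=-c["R"].T@c["t"];return o+d*((z-o[2])/d[:,2])[:,None]
def pins(c,z=.01):
    g=c["color"].astype(int);m=((g.max(2)<100)&(g.max(2)-g.min(2)<22)).astype(np.uint8)
    out=[]
    for k in cv2.findContours(m,cv2.RETR_EXTERNAL,cv2.CHAIN_APPROX_NONE)[0]:
        if cv2.contourArea(k)<60: continue
        P=ray(c,k.reshape(-1,2),z)[:,:2]
        (ce,(w,h),a)=cv2.minAreaRect((P*1000).astype(np.float32))
        L,W=max(w,h),min(w,h)
        if 95<L<150 and 12<W<40:
            a=a if w>h else a+90
            out.append((np.round(ce,1),round(L),round(W),round((a+90)%180-90,1),k.reshape(-1,2).mean(0).round()))
    return out
E
python3 - <<'E'
from h import *
for n in("top","side"):
    c=cam(n);print(n,"campos",-c["R"].T@c["t"],"tcp",proj(c,[[.273,.617,.23],[0,0,0],[.6,0,0]]))
    for p in pins(c): print(p)
    if n=="top":
        a=cv2.resize(c["color"][150:250,230:400],None,fx=4.7,fy=4.7,interpolation=cv2.INTER_CUBIC)
        cv2.imwrite("pics/pinsz.png",cv2.convertScaleAbs(a,alpha=1.8))
        a=cv2.resize(c["color"][115:245,65:265],None,fx=4,fy=4,interpolation=cv2.INTER_CUBIC)
        cv2.imwrite("pics/rackz.png",a)
    else:
        cv2.imwrite("pics/sidez.png",cv2.convertScaleAbs(cv2.resize(c["color"][115:345,200:350],None,fx=2.6*2,fy=2.6*2,interpolation=cv2.INTER_CUBIC)[:600],alpha=1.6))
E
```

```text
top campos [ 0.38836062 -0.1088684   0.97580649] tcp [[-93.25023829 311.45371573]
 [216.64806199 408.84005156]
 [220.42364074 178.75891669]]
(array([ 487.3, -265.9]), 111, 19, -6.7, array([317., 216.]))
(array([ 516.7, -438.3]), 122, 21, -54.5, array([378., 206.]))
(array([ 617. , -223.4]), 119, 21, -72.8, array([299., 172.]))
(array([874.3, 601.5]), 127, 32, 89.6, array([19., 90.]))
side campos [0.72093678 0.67829526 0.96579177] tcp [[509.99141799 403.2828312 ]
 [426.76925849 198.03347734]
 [250.91214597 233.44185055]]
(array([657. , -43.8]), 100, 32, 80.1, array([230., 224.]))
(array([ 464.6, -110.9]), 122, 21, -88.5, array([283., 198.]))
(array([-202.9,  -12.6]), 117, 16, 0.6, array([479., 182.]))
(array([ 615.6, -224.5]), 120, 20, -73.1, array([233., 182.]))
(array([ 479.3, -267.6]), 113, 29, -7.4, array([267., 166.]))
(array([ 515.1, -442. ]), 123, 28, -54.5, array([248., 137.]))
```

View pics/pinsz.png

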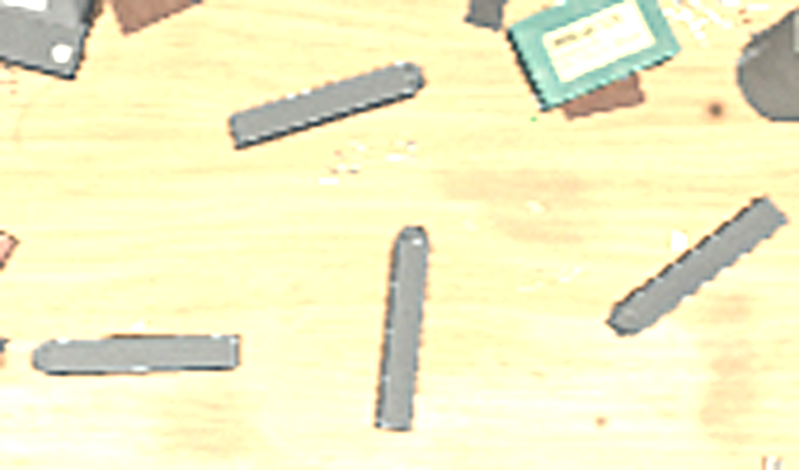

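View pics/rackz.png

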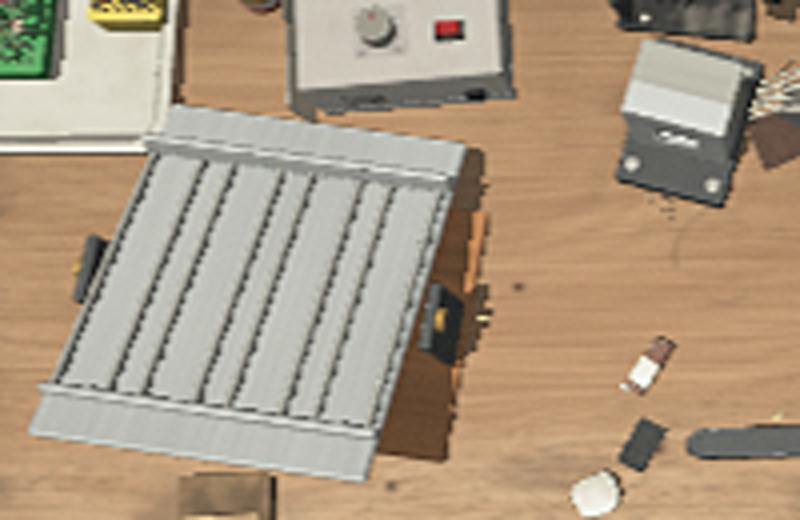

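View pics/sidez.png

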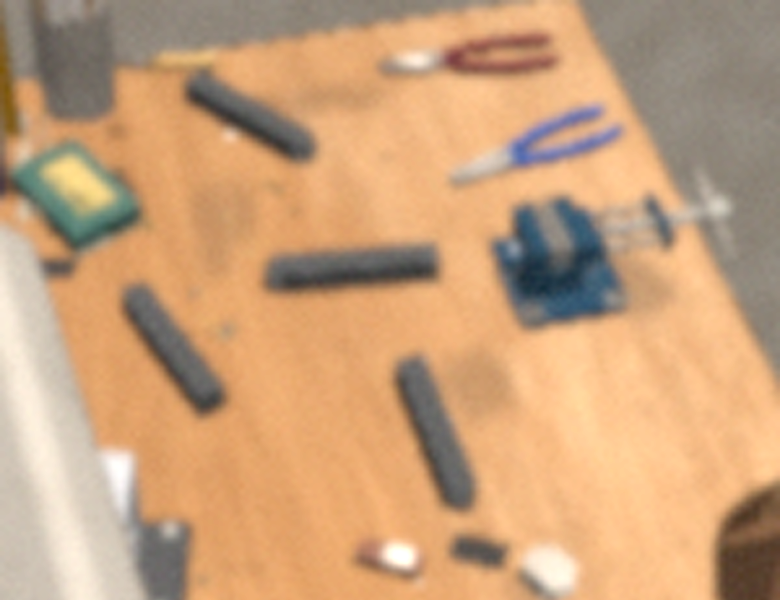

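Bright zoom of the pins: every chamfered (rounded) end can be seen.
- (317,216): chamfer at the far (+x) end.
- (378,206): chamfer at the near-left end.
- (299,172): chamfer at the right end.
- (259,225): chamfer at the left end.

In the rack crop the near lip throws the larger shadow, so that end looks raised. The side zoom agrees on the pins. Next I'll solve the tray pose.

```bash
python3 - <<'E'
from h import *
from scipy.optimize import least_squares
c=cam("top")
px=np.array([[175,105],[467,145],[365,480],[30,432],[160,150],[450,190],[378,428],[45,385]])/4+[65,115]
# unknown: hinge x,y, yaw, tilt ; sign: fence far(+1)/near(-1)
def pts(p,fx=137,tx=-122):
    X=np.array([[fx,106,10],[fx,-106,10],[tx,-106,10],[tx,106,10]])/1000.
    return X
for name,yaw0 in(("fence far",-.17),("fence near",-.17+np.pi)):
    o=[0,1,2,3] if "far" in name else [2,3,0,1]
    def f(p):
        X=pts(p);t=p[3];R=cv2.Rodrigues(np.array([0,0,p[2]]))[0]@cv2.Rodrigues(np.array([0,t,0]))[0]
        return (proj(c,(R@X[o].T).T+[p[0],p[1],.075])-px[:4]).ravel()
    r=least_squares(f,[.55,.2,yaw0,.2]);print(name,r.x.round(4),np.abs(r.fun).max(),r.fun.round(1))
print(ray(c,np.array([[80,268],[440,320]])/4+[65,115],.075))
print("gauge top corners",ray(c,np.array([[640,38],[762,65],[733,140],[622,108]])/4+[65,115],.085), "foot",ray(c,np.array([[617,180],[725,207]])/4+[65,115],.015))
for z in(.01,.02):
  print(pins(c,z))
g=c["color"].astype(int);m=((g.max(2)<105)).astype(np.uint8)
print(ray(c,[[237.3,225.3],[281,225]],.015))
E
```

```text
fence far [ 0.5573  0.2269 -0.1382  0.3717] 1.0556572610482817 [-0.2 -0.   0.7 -0.4  0.6  0.1 -1.1  0.2]
fence near [ 0.5702  0.2228  3.0053 -0.3784] 1.483568999297546 [-0.3 -0.1  1.  -0.5  0.8  0.1 -1.5  0.3]
[[0.57637199 0.34990445 0.075     ]
 [0.54071288 0.11000071 0.075     ]]
gauge top corners [[ 0.73038899 -0.01938409  0.085     ]
 [ 0.71095047 -0.1011831   0.085     ]
 [ 0.6590592  -0.08191227  0.085     ]
 [ 0.6814961  -0.00808107  0.085     ]] foot [[ 0.65124512  0.002539    0.015     ]
 [ 0.63118731 -0.07422848  0.015     ]]
[(array([ 482.5, -268.4]), 119, 19, -2.0, array([317., 218.])), (array([ 516.7, -438.3]), 122, 21, -54.2, array([378., 206.])), (array([ 617. , -223.4]), 119, 21, -72.8, array([300., 172.])), (array([867.3, 602.7]), 129, 31, 82.9, array([19., 90.]))]
[(array([ 481.5, -266.7]), 118, 19, -2.0, array([317., 218.])), (array([ 515.3, -434.9]), 121, 21, -54.2, array([378., 206.])), (array([ 614.6, -222.2]), 118, 21, -72.8, array([300., 172.])), (array([862.3, 595.4]), 127, 31, 82.9, array([19., 90.]))]
[[ 0.46595861 -0.05013606  0.015     ]
 [ 0.46648796 -0.16997705  0.015     ]]
```

```bash
cat >> h.py <<'E'
H=np.array([.5575,.2285]);YAW=-.142
def rk(x,y): # rack point: x from hinge
    c,s=np.cos(YAW),np.sin(YAW);return H+[c*x-s*y,s*x+c*y]
def pins2(c,z=.018):
    g=c["color"].astype(int);m=((g.max(2)<115)&(g.max(2)-g.min(2)<25)).astype(np.uint8)
    out=[]
    for k in cv2.findContours(m,cv2.RETR_EXTERNAL,cv2.CHAIN_APPROX_NONE)[0]:
        if cv2.contourArea(k)<60: continue
        (ce,(w,h),a)=cv2.minAreaRect((ray(c,k.reshape(-1,2),z)[:,:2]*1000).astype(np.float32))
        L,W=max(w,h),min(w,h)
        if 90<L<150 and 10<W<40: out.append((np.round(ce,1).tolist(),round(L),round(W),round(((a if w>h else a+90)+90)%180-90,1)))
    return out
def d(x,y,z,psi):
    o=get_obs();w,a,b,e=o["tool_rot"];from scipy.spatial.transform import Rotation as Ro
    R=Ro.from_quat([a,b,e,w]).as_matrix();p0=np.degrees(np.arctan2(R[1,0],R[0,0]));D=np.array([x,y,z])-o["eef_pos"]
    dp=psi-p0
    Rf=Ro.from_euler("z",dp,degrees=True).as_matrix()@R
    print("t%.1f"%o["t"],"at",o["eef_pos"].round(4),"psi %.1f tilt"%p0,R[:2,2].round(4),"F",o["contact_force"].round(1),"w %.3f g %.1f"%(o["gripper_width"],o["grasp_force"]),"q1,q7",o["q"][[0,6]].round(2))
    print("  need rz units %.2f | shift now-frame"%(-dp/4),(R.T@D/.02).round(2),"| final-frame",(Rf.T@D/.02).round(2))
E
python3 - <<'E'
from h import *
for n in("top","side"): print(n,pins2(cam(n)))
p=rk(-.105,0);print(p);d(*p,.16,172)
E
```

```text
top [([466.3, -108.5], 118, 20, -88.0), ([482.1, -264.0], 119, 20, -7.6), ([515.8, -435.7], 121, 21, -54.3), ([615.4, -222.9], 119, 22, -72.9), ([871.8, 590.2], 136, 35, 89.6), ([894.4, 538.4], 120, 26, 79.7)]
side [([658.3, -42.6], 114, 35, 80.2), ([467.1, -103.3], 125, 21, -88.5), ([616.7, -216.0], 121, 21, -73.1), ([481.0, -259.3], 113, 31, -7.9), ([516.8, -432.2], 122, 30, -54.2)]
[0.45355683 0.24335994]
t0.3 at [0.2732 0.6171 0.2311] psi 156.1 tilt [-0.0001 -0.0004] F [0.3 1.2 0.1] w 1.001 g 0.0 q1,q7 [-1.26 -0.08]
  need rz units -3.97 | shift now-frame [-15.81 -13.44   3.56] | final-frame [-11.53 -17.25   3.56]
```

Request:
jog_arm:
  moves: [0,0,0,0,0,-1,0,0,0,0,0,0,-1,0,0,0,0,0,0,-1,0,0,0,0,0,0,-1,0,-0.64,-0.96,0,0,0,0,0,-0.64,-0.96,0,0,0,0,0,-0.64,-0.96,0,0,0,0,0,-0.64,-0.96,0,0,0,0,0]
  grip_force: 60

```text
t: 1.02
eef_pos: [0.3138, 0.5332, 0.2312]
tool_rot: [0.0, 0.069, 0.998, -0.0]
contact_force: [-0.0, 0.1, 0.4]
gripper_width: -0.002
grasp_force: 0.0
```

Request:
jog_arm:
  moves: [-0.64,-0.96,0,0,0,0,0,-0.64,-0.96,0,0,0,0,0,-0.64,-0.96,0,0,0,0,0,-0.64,-0.96,0,0,0,0,0,-0.64,-0.96,0,0,0,0,0,-0.64,-0.96,0,0,0,0,0,-0.64,-0.96,0,0,0,0,0,-0.64,-0.96,0,0,0,0,0]

```text
t: 1.68
eef_pos: [0.3942, 0.3669, 0.2315]
tool_rot: [0.0, 0.069, 0.998, 0.0]
contact_force: [0.5, -0.2, -0.0]
gripper_width: -0.001
grasp_force: 0.0
```

Request:
jog_arm:
  moves: [-0.64,-0.96,0,0,0,0,0,-0.64,-0.96,0,0,0,0,0,-0.64,-0.96,0,0,0,0,0,-0.64,-0.96,0,0,0,0,0,-0.64,-0.96,0,0,0,0,0,-0.64,-0.96,0,0,0,0,0,0,0,0,0,0,0,0,0,0,0,0,0,0,0]

```text
t: 2.35
eef_pos: [0.4547, 0.2421, 0.2315]
tool_rot: [0.0, 0.07, 0.998, 0.0]
contact_force: [0.4, 0.7, -0.0]
gripper_width: -0.003
grasp_force: 0.0
```

```bash
python3 -c "
from h import *
p=rk(-.105,0);d(*p,.086,172)"
```

```text
t2.4 at [0.4547 0.2421 0.2315] psi 171.9 tilt [0.0003 0.0001] F [ 0.4  0.7 -0. ] w -0.003 g 0.0 q1,q7 [-0.71  0.85]
  need rz units -0.01 | shift now-frame [0.07 0.05 7.27] | final-frame [0.07 0.05 7.27]
```

Request:
jog_arm:
  moves: [0,0,1,0,0,0,0,0,0,1,0,0,0,0,0,0,1,0,0,0,0,0,0,1,0,0,0,0,0,0,0.6,0,0,0,0,0,0,0.5,0,0,0,0,0,0,0.4,0,0,0,0,0,0,0.4,0,0,0,0]

```text
t: 3.02
eef_pos: [0.4539, 0.2447, 0.1134]
tool_rot: [0.0, 0.068, 0.998, 0.001]
contact_force: [-1.3, -0.2, 5.2]
gripper_width: 0.002
grasp_force: 2.5
```

Request:
jog_arm:
  moves: [0,0,0.4,0,0,0,0,0,0,0.4,0,0,0,0,0,0,0.3,0,0,0,0,0,0,0.2,0,0,0,0,0,0,0.1,0,0,0,0,0,0,0.1,0,0,0,0,0,0,0,0,0,0,0,0,0,0,0,0,0,0]

```text
t: 3.68
eef_pos: [0.4535, 0.2446, 0.085]
tool_rot: [-0.0, 0.068, 0.998, 0.001]
contact_force: [-9.2, -0.8, 19.8]
gripper_width: 0.002
grasp_force: 14.1
```

```bash
python3 -c "
from h import *
p=rk(-.105,0);d(*p,.086,172)
c=cam('top');cv2.imwrite('pics/t2.png',c['color'])"
```

```text
t3.7 at [0.4535 0.2446 0.085 ] psi 172.2 tilt [-0.0007  0.0015] F [-9.2 -0.8 19.8] w 0.002 g 14.1 q1,q7 [-0.69  0.88]
  need rz units 0.04 | shift now-frame [-0.01 -0.06 -0.05] | final-frame [-0.01 -0.06 -0.05]
```

Request:
jog_arm:
  moves: [0,0,-0.5,0,0,0,0,0,0,-1,0,0,0,0,0,0,-1,0,0,0,0,0,0,-1,0,0,0,0,0,0,-1,0,0,0,0,0,0,-1,0,0,0,0,0,0,0,0,0,0,0.7,0,0,0,0,0,0,0.7]

```text
t: 4.4
eef_pos: [0.455, 0.2438, 0.1946]
tool_rot: [0.001, 0.069, 0.998, 0.001]
contact_force: [0.2, -0.3, -0.3]
gripper_width: 0.271
grasp_force: 0.0
```

```bash
python3 - <<'E'
from h import *
from scipy.optimize import least_squares
d(.4665,-.108,.15,91.5)
c=cam('top');print(pins2(c))
cv2.imwrite('pics/t3.png',cv2.resize(c['color'][100:250,60:260],None,fx=4,fy=4,interpolation=cv2.INTER_CUBIC))
E
```

```text
t4.4 at [0.455  0.2438 0.1946] psi 172.1 tilt [0.0028 0.0018] F [ 0.2 -0.3 -0.3] w 0.271 g 0.0 q1,q7 [-0.71  0.85]
  need rz units 20.15 | shift now-frame [ -2.98 -17.35   2.2 ] | final-frame [-17.59   0.11   2.27]
[([466.3, -108.3], 118, 20, -88.0), ([482.1, -264.0], 119, 20, -7.6), ([516.1, -436.3], 123, 21, -54.2), ([615.3, -222.4], 118, 21, -72.8), ([870.2, 590.2], 136, 32, 89.6), ([895.1, 543.1], 105, 25, 80.4)]
```

View pics/t3.png

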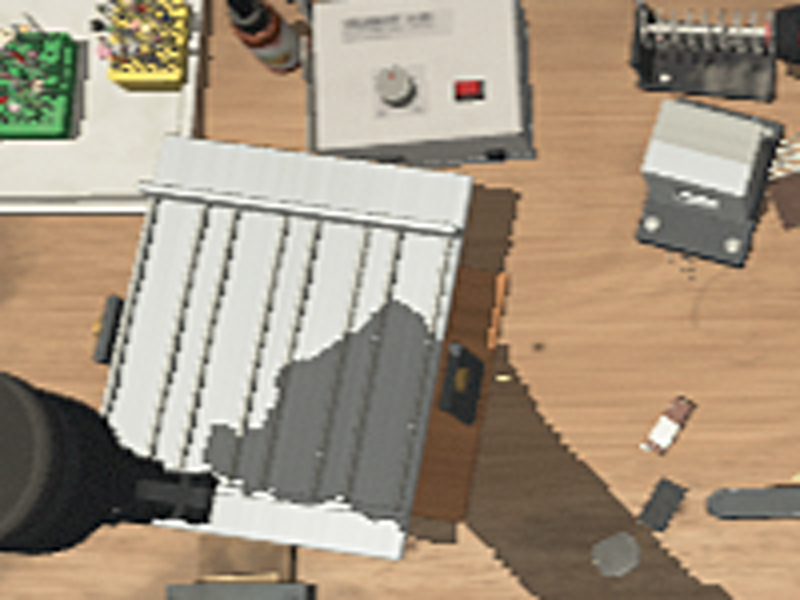

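The tray is now level: the far edge runs from zoomed (172,135) to (472,178) and the near right corner is at (402,558). I'll go to the pin at (259,225) first.

Request:
jog_arm:
  moves: [0,0,0,0,0,1,0.7,0,0,0,0,0,1,0.7,0,0,0,0,0,1,0.7,0,0,0,0,0,1,0.7,0,0,0,0,0,1,0.7,0,0,0,0,0,1,0.7,0,0,0,0,0,1,0.7,0,0,0,0,0,1,0.7]

```text
t: 5.12
eef_pos: [0.4534, 0.2428, 0.1919]
tool_rot: [-0.001, 0.343, 0.939, -0.001]
contact_force: [0.2, 0.0, 0.2]
gripper_width: 0.701
grasp_force: 0.0
```

Request:
jog_arm:
  moves: [0,0,0,0,0,1,0.7,0,0,0,0,0,1,0.7,0,0,0,0,0,1,0.7,0,0,0,0,0,1,0.7,0,0,0,0,0,1,0.7,0,0,0,0,0,1,0.7,0,0,0,0,0,1,0.7,0,0,0,0,0,1,0.7]

```text
t: 5.78
eef_pos: [0.4534, 0.2428, 0.192]
tool_rot: [-0.0, 0.588, 0.809, -0.001]
contact_force: [-0.1, -0.4, 0.8]
gripper_width: 0.699
grasp_force: 0.0
```

Request:
jog_arm:
  moves: [0,0,0,0,0,1,0.7,0,0,0,0,0,1,0.7,0,0,0,0,0,1,0.7,0,0,0,0,0,1,0.7,-1,0,0,0,0,0,0.7,-1,0,0,0,0,0,0.7,-1,0,0,0,0,0,0.7,-1,0,0,0,0,0,0.7]

```text
t: 6.45
eef_pos: [0.4563, 0.1621, 0.1921]
tool_rot: [-0.0, 0.694, 0.72, -0.001]
contact_force: [-0.0, -0.1, 0.3]
gripper_width: 0.694
grasp_force: 0.0
```

Request:
jog_arm:
  moves: [-1,0,0,0,0,0,0.7,-1,0,0,0,0,0,0.7,-1,0,0,0,0,0,0.7,-1,0,0,0,0,0,0.7,-1,0,0,0,0,0,0.7,-1,0,0,0,0,0,0.7,-1,0,0,0,0,0,0.7,-1,0,0,0,0,0,0.7]

```text
t: 7.12
eef_pos: [0.4621, 0.0023, 0.1922]
tool_rot: [-0.0, 0.694, 0.72, -0.001]
contact_force: [0.4, -0.1, -0.5]
gripper_width: 0.703
grasp_force: 0.0
```

Request:
jog_arm:
  moves: [-1,0,0,0,0,0,0.7,-1,0,0,0,0,0,0.7,-1,0,0,0,0,0,0.7,-1,0,0,0,0,0,0.7,-1,0,0,0,0,0,0.7,-0.5,0,0,0,0,0,0.7,0,0,0,0,0,0,0.7,0,0,0,0,0,0,0.7]

```text
t: 7.78
eef_pos: [0.4664, -0.1065, 0.1924]
tool_rot: [-0.001, 0.694, 0.72, -0.001]
contact_force: [0.0, 0.8, -0.3]
gripper_width: 0.702
grasp_force: 0.0
```

```bash
python3 - <<'E'
from h import *
from scipy.optimize import least_squares
d(.4665,-.108,.009,92)
c=cam('top')
px=np.array([[172,135],[472,178],[402,558]])/4+[60,100]
E=ray(c,px,.085);print(E)
q=E[0,:2]-E[1,:2];print("len",np.hypot(*q),"yaw",-np.arctan2(q[0],q[1]), "mid",E[:2,:2].mean(0));q=E[1,:2]-E[2,:2];print(np.hypot(*q),np.arctan2(q[1],q[0]))
print("pred",rk(.137,.106),rk(.137,-.106),rk(-.122,-.106))
print(pins2(cam("side")))
E
```

```text
t7.8 at [ 0.4664 -0.1065  0.1924] psi 92.0 tilt [-0.0018 -0.0003] F [ 0.   0.8 -0.3] w 0.702 g 0.0 q1,q7 [-0.39  0.29]
  need rz units 0.01 | shift now-frame [-0.07  0.02  9.17] | final-frame [-0.07  0.02  9.17]
[[0.70616782 0.30759923 0.085     ]
 [0.67514595 0.10492679 0.085     ]
 [0.42488389 0.13988713 0.085     ]]
len 0.20503286653894126 yaw -0.1518852285363179 mid [0.69065689 0.20626301]
0.2526921580790662 -0.1387967417751892
pred [0.70812255 0.31404442] [0.67811962 0.10417821] [0.42172647 0.14083274]
[([394.5, 486.6], 113, 19, -13.5), ([654.1, -41.5], 111, 34, 89.0), ([464.7, -105.6], 130, 27, -86.7), ([-196.9, -8.4], 125, 20, 0.1), ([614.9, -214.5], 125, 25, -71.0), ([480.8, -260.5], 113, 32, -7.4), ([516.8, -432.2], 122, 30, -53.7)]
```

Request:
jog_arm:
  moves: [-0.07,0,1,0,0,0,0.7,0,0,1,0,0,0,0.7,0,0,1,0,0,0,0.7,0,0,1,0,0,0,0.7,0,0,1,0,0,0,0.7,0,0,1,0,0,0,0.7,0,0,1,0,0,0,0.7,0,0,1,0,0,0,0.6]

```text
t: 8.55
eef_pos: [0.4672, -0.1064, 0.0321]
tool_rot: [-0.0, 0.693, 0.721, 0.0]
contact_force: [0.5, 0.7, 0.2]
gripper_width: 0.603
grasp_force: 0.0
```

Request:
jog_arm:
  moves: [0,0,0.6,0,0,0,0.5,0,0,0.55,0,0,0,0.4,0,0,0,0,0,0,0,0,0,0,0,0,0,0,0,0,0,0,0,0,0,0,0,0,0,0,0,0,0,0,0,0,0,0,0,0,0,0,0,0,0,0]

```text
t: 9.22
eef_pos: [0.4675, -0.1078, 0.0108]
tool_rot: [0.0, 0.694, 0.72, 0.0]
contact_force: [0.6, 0.5, -2.7]
gripper_width: 0.21
grasp_force: 62.0
```

```bash
python3 - <<'E'
from h import *
for y in (-.0825,-.0275,.0275,.0825): print(y,rk(-.023,y))
d(*rk(-.023,.0825),.16,-8.1)
E
```

```text
-0.0825 [0.52305583 0.1500854 ]
-0.0275 [0.53083961 0.20453182]
0.0275 [0.53862339 0.25897825]
0.0825 [0.54640717 0.31342467]
t9.2 at [ 0.4675 -0.1078  0.0108] psi 92.1 tilt [0.001 0.   ] F [ 0.6  0.5 -2.7] w 0.210 g 62.0 q1,q7 [-0.2   0.53]
  need rz units 25.06 | shift now-frame [20.9   4.74 -7.45] | final-frame [  0.94 -21.4   -7.48]
```

Request:
jog_arm:
  moves: [0,0,-0.5,0,0,0,0,0,0,-1,0,0,1,0,0,0,-1,0,0,1,0,0,0,-1,0,0,1,0,0,0,-1,0,0,1,0,0,0,-1,0,0,1,0,0,0,-1,0,0,1,0,0,0,-1,0,0,1,0]

```text
t: 9.88
eef_pos: [0.4666, -0.1079, 0.1619]
tool_rot: [-0.0, 0.849, 0.529, 0.0]
contact_force: [1.3, 0.5, -2.1]
gripper_width: 0.215
grasp_force: 62.0
```

Request:
jog_arm:
  moves: [0,0,0,0,0,1,0,0,0,0,0,0,1,0,0,0,0,0,0,1,0,0,0,0,0,0,1,0,0,0,0,0,0,1,0,0,0,0,0,0,1,0,0,0,0,0,0,1,0,0,0,0,0,0,1,0]

```text
t: 10.55
eef_pos: [0.4667, -0.1078, 0.1609]
tool_rot: [-0.0, 0.962, 0.275, 0.0]
contact_force: [-0.3, 0.3, -2.1]
gripper_width: 0.213
grasp_force: 62.0
```

Request:
jog_arm:
  moves: [0,0,0,0,0,1,0,0,0,0,0,0,1,0,0,0,0,0,0,1,0,0,0,0,0,0,1,0,0,0,0,0,0,1,0,0,0,0,0,0,1,0,0,0,0,0,0,1,0,0,0,0,0,0,1,0]

```text
t: 11.22
eef_pos: [0.4668, -0.1077, 0.1609]
tool_rot: [-0.001, 1.0, -0.001, 0.0]
contact_force: [0.3, -0.5, -2.4]
gripper_width: 0.214
grasp_force: 62.0
```

Request:
jog_arm:
  moves: [0,0,0,0,0,1,0,0,0,0,0,0,1,0,0,-1,0,0,0,0,0,0,-1,0,0,0,0,0,0,-1,0,0,0,0,0,0,-1,0,0,0,0,0,0,-1,0,0,0,0,0,0,-1,0,0,0,0,0]

```text
t: 11.88
eef_pos: [0.4832, 0.0122, 0.1609]
tool_rot: [-0.001, 0.998, -0.069, -0.0]
contact_force: [0.3, 0.0, -2.8]
gripper_width: 0.211
grasp_force: 62.1
```

Request:
jog_arm:
  moves: [0,-1,0,0,0,0,0,0,-1,0,0,0,0,0,0,-1,0,0,0,0,0,0,-1,0,0,0,0,0,0,-1,0,0,0,0,0,0,-1,0,0,0,0,0,0,-1,0,0,0,0,0,0,-1,0,0,0,0,0]

```text
t: 12.55
eef_pos: [0.5051, 0.1707, 0.161]
tool_rot: [-0.001, 0.998, -0.069, -0.0]
contact_force: [-0.2, 0.1, -2.1]
gripper_width: 0.214
grasp_force: 62.1
```

Request:
jog_arm:
  moves: [0,-1,0,0,0,0,0,0,-1,0,0,0,0,0,0,-1,0,0,0,0,0,0,-1,0,0,0,0,0,0,-1,0,0,0,0,0,0,-1,0,0,0,0,0,0.45,-0.4,0,0,0,0,0,0.45,0,0,0,0,0,0]

```text
t: 13.22
eef_pos: [0.5402, 0.2973, 0.1606]
tool_rot: [-0.001, 0.998, -0.066, -0.0]
contact_force: [0.6, 0.1, -2.2]
gripper_width: 0.21
grasp_force: 62.1
```

```bash
python3 - <<'E'
from h import *
d(*rk(-.023,.0825),.0965,-8.1)
for n in("top","side"):
    c=cam(n);print(pins2(c))
    a=c['color'][110:250,60:270] if n=="top" else c['color'][200:345,200:380]
    cv2.imwrite(f'pics/p1{n}.png',cv2.resize(a,None,fx=3.8,fy=3.8,interpolation=cv2.INTER_CUBIC))
E
```

```text
t13.2 at [0.5402 0.2973 0.1606] psi -7.6 tilt [-0.0008  0.0015] F [ 0.6  0.1 -2.2] w 0.210 g 62.1 q1,q7 [-1.26 -1.75]
  need rz units 0.13 | shift now-frame [ 0.21 -0.83  3.2 ] | final-frame [ 0.2  -0.84  3.2 ]
[([482.1, -264.0], 119, 20, -7.6), ([516.1, -436.3], 123, 21, -54.2), ([615.3, -222.4], 118, 21, -72.8), ([870.2, 590.2], 136, 32, 89.6), ([894.3, 542.1], 108, 25, 77.8)]
[([389.5, 488.9], 101, 17, -13.5), ([654.8, -42.7], 108, 33, 87.6), ([-197.9, -8.0], 123, 20, 0.1), ([616.6, -216.9], 119, 21, -73.3), ([481.0, -259.1], 113, 31, -7.9), ([517.3, -431.8], 123, 29, -54.9)]
```

View pics/p1top.png

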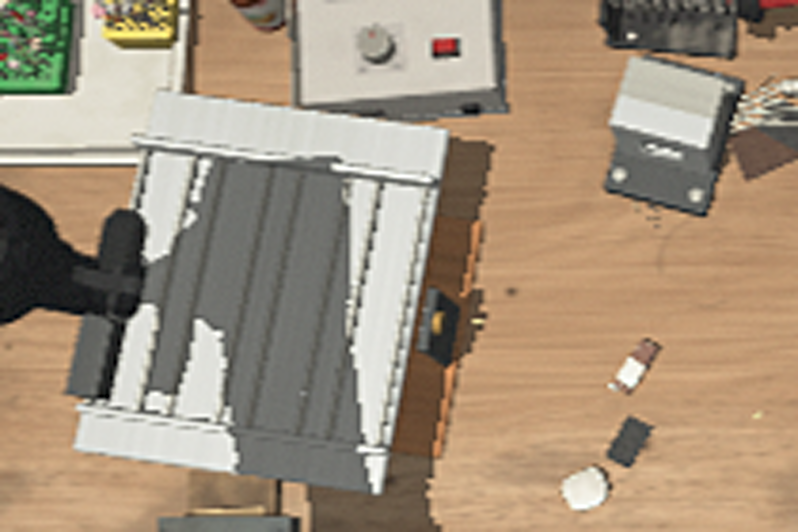

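The pin's chamfer points to the fence (rounded end at (120,215)). The far tray corner at (155,92) agrees with the rack pose. Lowering it.

Request:
jog_arm:
  moves: [0.1,-0.42,0,0,0,0.1,0,0.1,-0.42,0,0,0,0,0,0,0,0.8,0,0,0,0,0,0,0.8,0,0,0,0,0,0,0.8,0,0,0,0,0,0,0.5,0,0,0,0,0,0,0.2,0,0,0,0,0,0,0,0,0,0,0]

```text
t: 13.98
eef_pos: [0.5469, 0.3105, 0.0977]
tool_rot: [-0.0, 0.997, -0.072, -0.0]
contact_force: [0.3, 1.2, -3.0]
gripper_width: 0.211
grasp_force: 62.0
```

```bash
python3 - <<'E'
from h import *
d(*rk(-.023,.0825),.0965,-8.1)
E
```

```text
t14.0 at [0.5469 0.3105 0.0977] psi -8.3 tilt [-0.0008  0.0001] F [ 0.3  1.2 -3. ] w 0.211 g 62.0 q1,q7 [-1.22 -1.73]
  need rz units -0.04 | shift now-frame [-0.04 -0.14  0.06] | final-frame [-0.04 -0.14  0.06]
```

Request:
jog_arm:
  moves: [0,-0.13,0,0,0,0,0,0,0,0.07,0,0,0,0,0,0,0,0,0,0,0.4,0,0,0,0,0,0,0.4,0,0,0,0,0,0,0.4,0,0,-0.5,0,0,0,0.4,0,0,-1,0,0,0,0.4,0,0,-1,0,0,0,0.4]

```text
t: 14.65
eef_pos: [0.5474, 0.312, 0.1479]
tool_rot: [0.0, 0.997, -0.072, -0.0]
contact_force: [-0.1, -0.5, -0.2]
gripper_width: 0.398
grasp_force: 0.0
```

Request:
jog_arm:
  moves: [0,0,-1,0,0,0,0.7,0,0,-1,0,0,0,0.7,0,0,-1,0,0,0,0.7,0,1,0,0,0,0,0.7,0,1,0,0,0,0,0.7,0,1,0,0,0,0,0.7,0,1,0,0,0,0,0.7,0,1,0,0,0,0,0.7]

```text
t: 15.32
eef_pos: [0.5332, 0.2123, 0.2078]
tool_rot: [-0.0, 0.997, -0.072, 0.0]
contact_force: [0.8, 0.5, 0.2]
gripper_width: 0.699
grasp_force: 0.0
```

Request:
jog_arm:
  moves: [0,1,0,0,0,0,0.7,0,1,0,0,0,0,0.7,0,1,0,0,0,0,0.7,0,1,0,0,0,0,0.7,0,1,0,0,0,0,0.7,0,1,0,0,0,0,0.7,0,1,0,0,0,0,0.7,0,1,0,0,0,0,0.7]

```text
t: 15.98
eef_pos: [0.5098, 0.0537, 0.2074]
tool_rot: [-0.0, 0.997, -0.073, 0.0]
contact_force: [0.8, 0.3, 0.2]
gripper_width: 0.698
grasp_force: 0.0
```

```bash
python3 - <<'E'
from h import *
d(.482,-.263,.12,-187.6)
c=cam("top");print(pins2(c))
print(pins2(c,.105))
a=c['color'][110:250,60:270]
cv2.imwrite(f'pics/p2.png',cv2.resize(a,None,fx=3.8,fy=3.8,interpolation=cv2.INTER_CUBIC))
print([proj(c,[[*rk(-.023+s,.0825),.105]]).round(1) for s in(-.06,.06)])
E
```

```text
t16.0 at [0.5098 0.0537 0.2074] psi -8.3 tilt [0.0005 0.0006] F [0.8 0.3 0.2] w 0.698 g 0.0 q1,q7 [-1.09 -1.47]
  need rz units 44.82 | shift now-frame [ 0.91 15.87  4.36] | final-frame [ -0.72 -15.87   4.38]
[([482.1, -263.8], 119, 20, -7.6), ([515.6, -435.6], 121, 21, -54.2), ([615.2, -222.4], 118, 21, -72.8), ([870.3, 595.6], 126, 32, 89.6)]
[([473.6, -249.7], 108, 18, -7.6), ([504.0, -405.9], 110, 19, -54.2), ([594.6, -212.1], 107, 19, -72.8), ([826.5, 531.6], 114, 29, 89.6)]
[array([[ 87.2, 214.4]]), array([[ 97.7, 168.4]])]
```

View pics/p2.png

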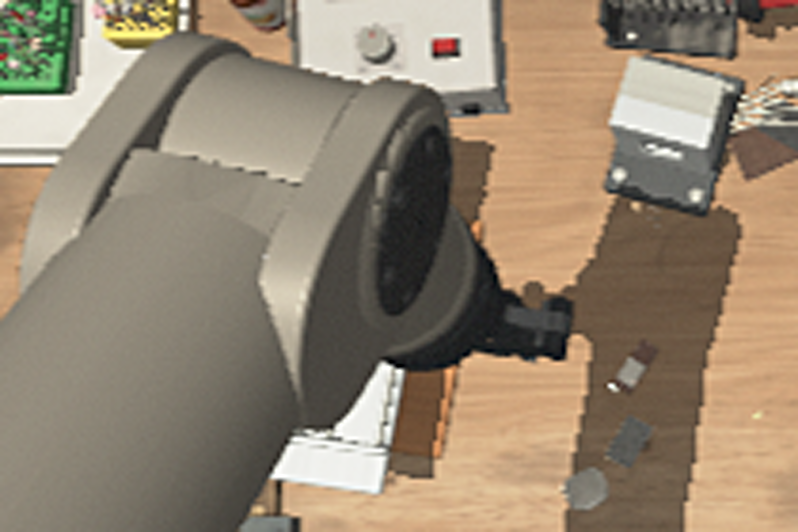

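Request:
jog_arm:
  moves: [0,1,0,0,0,-0.15,0.7,0,1,0,0,0,0,0.7,0.1,1,0,0,0,0,0.7,0.1,1,0,0,0,0,0.7,0.1,1,0,0,0,0,0.7,0.1,1,0,0,0,0,0.7,0.1,1,0,0,0,0,0.7,0.1,1,0,0,0,0,0.7]

```text
t: 16.7
eef_pos: [0.5002, -0.1063, 0.2074]
tool_rot: [-0.0, 0.998, -0.067, 0.0]
contact_force: [-0.1, -0.1, -0.0]
gripper_width: 0.702
grasp_force: 0.0
```

Request:
jog_arm:
  moves: [0.1,1,0,0,0,0,0.7,0.1,1,0,0,0,0,0.7,0,1,0,0,0,0,0.7,0,1,0.5,0,0,0,0.7,0,1,0.5,0,0,0,0.7,0,1,1,0,0,0,0.7,0,1,1,0,0,0,0.7,0,0.87,1,0,0,0,0.7]

```text
t: 17.37
eef_pos: [0.4831, -0.2632, 0.1268]
tool_rot: [0.0, 0.998, -0.067, 0.001]
contact_force: [0.8, -0.8, 0.6]
gripper_width: 0.701
grasp_force: 0.0
```

Request:
jog_arm:
  moves: [0,0,0.5,0,0,0,0.7,0,0,0,0,0,0,0.7,0,0,0,0,0,0,0.7,0,0,0,0,0,0,0.7,0,0,0,0,0,0,0.7,0,0,0,0,0,0,0.7,0,0,0,0,0,0,0.7,0,0,0,0,0,0,0.7]

```text
t: 18.03
eef_pos: [0.4837, -0.2611, 0.1173]
tool_rot: [-0.0, 0.998, -0.067, 0.0]
contact_force: [0.4, 0.2, 0.5]
gripper_width: 0.702
grasp_force: 0.0
```

```bash
python3 - <<'E'
from h import *
c=cam("top");print(pins2(c));print(pins2(cam("side")))
print(pins2(c,.105))
a=c['color'][110:250,60:270]
cv2.imwrite(f'pics/p3.png',cv2.resize(a,None,fx=3.8,fy=3.8,interpolation=cv2.INTER_CUBIC))
d(.482,-.263,.0108,-7.6)
E
```

```text
[([561.0, 349.6], 144, 32, -8.8), ([615.2, -222.4], 118, 21, -72.8), ([870.3, 595.6], 126, 32, 89.6), ([895.2, 546.2], 99, 23, 79.7), ([993.0, 424.7], 92, 38, 85.1)]
[([393.7, 486.8], 110, 19, -13.5), ([530.0, 279.7], 137, 30, -8.6), ([654.0, -45.0], 112, 34, 89.0), ([616.7, -216.0], 121, 21, -73.1), ([517.0, -432.5], 121, 30, -53.7)]
[([545.3, 308.0], 131, 29, -8.8), ([594.6, -212.1], 107, 19, -72.8), ([826.5, 531.6], 114, 29, 89.6)]
t18.1 at [ 0.4835 -0.2613  0.1171] psi -7.7 tilt [0.0004 0.    ] F [ 0.6  0.1 -0.3] w 0.706 g 0.0 q1,q7 [-0.28 -0.76]
  need rz units -0.01 | shift now-frame [-0.07  0.1   5.31] | final-frame [-0.07  0.1   5.31]
```

View pics/p3.png

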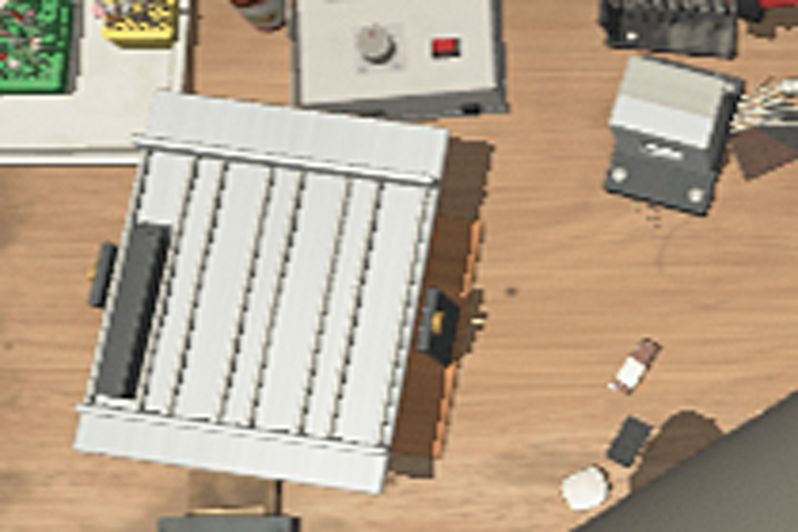

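The first pin lies in the left lane, from about (143,222) to (103,397), where it was predicted. Descending on the second pin.

Request:
jog_arm:
  moves: [-0.07,0.11,1,0,0,0,0.7,0,0,1,0,0,0,0.7,0,0,1,0,0,0,0.7,0,0,1,0,0,0,0.7,0,0,0.8,0,0,0,0.6,0,0,0.5,0,0,0,0.5,0,0,0,0,0,0,0.3,0,0,0,0,0,0,0]

```text
t: 18.8
eef_pos: [0.4815, -0.2639, 0.011]
tool_rot: [0.0, 0.998, -0.067, -0.0]
contact_force: [-0.1, -1.8, 1.8]
gripper_width: 0.229
grasp_force: 10.1
```

Request:
jog_arm:
  moves: [0,0,0,0,0,0,0,0,0,0,0,0,0,0,0,0,0,0,0,0,0,0,0,-0.5,0,0,0,0,0,0,-1,0,0,0,0,0,0,-1,0,0,0,0,0,0,-1,0,0,0,0,0,0,-1,0,0,0,0]

```text
t: 19.47
eef_pos: [0.4814, -0.2635, 0.1026]
tool_rot: [-0.0, 0.998, -0.067, 0.0]
contact_force: [0.6, 0.4, -2.2]
gripper_width: 0.212
grasp_force: 60.2
```

```bash
python3 - <<'E'
from h import *
d(*rk(-.023,.0275),.165,-8.1)
E
```

```text
t19.5 at [ 0.4814 -0.2635  0.1026] psi -7.7 tilt [0.0002 0.0001] F [ 0.6  0.4 -2.2] w 0.212 g 60.2 q1,q7 [-0.26 -0.74]
  need rz units 0.10 | shift now-frame [ -0.67 -26.27  -3.12] | final-frame [ -0.85 -26.26  -3.12]
```

Request:
jog_arm:
  moves: [0,-0.5,-1,0,0,0.1,0,0,-1,-1,0,0,0,0,0,-1,-1,0,0,0,0,-0.1,-1,-0.1,0,0,0,0,-0.1,-1,0,0,0,0,0,-0.1,-1,0,0,0,0,0,-0.1,-1,0,0,0,0,0,-0.1,-1,0,0,0,0,0]

```text
t: 20.13
eef_pos: [0.4924, -0.1125, 0.1637]
tool_rot: [-0.0, 0.997, -0.071, 0.0]
contact_force: [0.6, 0.4, -3.2]
gripper_width: 0.213
grasp_force: 60.2
```

Request:
jog_arm:
  moves: [-0.1,-1,0,0,0,0,0,-0.1,-1,0,0,0,0,0,-0.1,-1,0,0,0,0,0,0,-1,0,0,0,0,0,0,-1,0,0,0,0,0,0,-1,0,0,0,0,0,0,-1,0,0,0,0,0,0,-1,0,0,0,0,0]

```text
t: 20.8
eef_pos: [0.5091, 0.0467, 0.1637]
tool_rot: [-0.0, 0.997, -0.071, 0.0]
contact_force: [0.1, -0.5, -2.4]
gripper_width: 0.208
grasp_force: 60.2
```

Request:
jog_arm:
  moves: [0,-1,0,0,0,0,0,0,-1,0,0,0,0,0,0,-1,0,0,0,0,0,0,-1,0,0,0,0,0,0,-1,0,0,0,0,0,0,-1,0,0,0,0,0,0,-1,0,0,0,0,0,0,-1,0,0,0,0,0]

```text
t: 21.47
eef_pos: [0.5316, 0.205, 0.1637]
tool_rot: [-0.0, 0.998, -0.071, -0.0]
contact_force: [0.2, 0.1, -2.7]
gripper_width: 0.213
grasp_force: 60.2
```

Request:
jog_arm:
  moves: [0,-1,0,0,0,0,0,0,-0.75,0,0,0,0,0,0,-0.5,0,0,0,0,0,0,0,0,0,0,0,0,0,0,0,0,0,0,0,0,0,0,0,0,0,0,0,0,0,0,0,0,0,0,0,0,0,0,0,0]

```text
t: 22.13
eef_pos: [0.5382, 0.2473, 0.163]
tool_rot: [0.0, 0.997, -0.071, -0.0]
contact_force: [-0.3, -0.2, -2.6]
gripper_width: 0.209
grasp_force: 60.2
```

```bash
python3 - <<'E'
from h import *
d(*rk(-.023,.0275),.0965,-8.1)
E
```

```text
t22.1 at [0.5382 0.2473 0.163 ] psi -8.2 tilt [-0.0001 -0.0001] F [-0.3 -0.2 -2.6] w 0.209 g 60.2 q1,q7 [-1.23 -1.69]
  need rz units -0.02 | shift now-frame [-0.06 -0.58  3.33] | final-frame [-0.06 -0.58  3.33]
```

Request:
jog_arm:
  moves: [0,-0.4,0,0,0,0,0,0,-0.2,0,0,0,0,0,0,0,0.8,0,0,0,0,0,0,0.8,0,0,0,0,0,0,0.8,0,0,0,0,0,0,0.5,0,0,0,0,0,0,0.35,0,0,0,0,0,0,0.06,0,0,0,0]

```text
t: 22.8
eef_pos: [0.54, 0.2608, 0.0963]
tool_rot: [0.0, 0.998, -0.07, -0.0]
contact_force: [0.1, -0.5, -2.1]
gripper_width: 0.21
grasp_force: 60.2
```

```bash
python3 - <<'E'
from h import *
d(*rk(-.023,.0275),.0965,-8.1)
E
```

```text
t22.8 at [0.54   0.2608 0.0963] psi -8.1 tilt [-0.0003 -0.0001] F [ 0.1 -0.5 -2.1] w 0.210 g 60.2 q1,q7 [-1.18 -1.65]
  need rz units 0.01 | shift now-frame [-0.05  0.1  -0.01] | final-frame [-0.05  0.1  -0.01]
```

Request:
jog_arm:
  moves: [0,0.1,0,0,0,0,0,0,0,0,0,0,0,0,0,0,0,0,0,0,0.4,0,0,0,0,0,0,0.4,0,0,0,0,0,0,0.4,0,0,-0.5,0,0,0,0.4,0,0,-1,0,0,0,0.4,0,0,-1,0,0,0,0.4]

```text
t: 23.47
eef_pos: [0.5393, 0.2583, 0.1477]
tool_rot: [0.0, 0.998, -0.071, -0.0]
contact_force: [0.7, -0.0, -0.4]
gripper_width: 0.405
grasp_force: 0.0
```

Request:
jog_arm:
  moves: [0,0,-1,0,0,0,0.7,0,0,-1,0,0,0,0.7,0,0,-1,0,0,0,0.7,0,1,0,0,0,0,0.7,0,1,0,0,0,0,0.7,0,1,0,0,0,0,0.7,0,1,0,0,0,0,0.7,0,1,0,0,0,0,0.7]

```text
t: 24.13
eef_pos: [0.5246, 0.1572, 0.2067]
tool_rot: [0.0, 0.997, -0.071, -0.0]
contact_force: [-0.5, 0.3, 1.2]
gripper_width: 0.698
grasp_force: 0.0
```

Request:
jog_arm:
  moves: [0,1,0,0,0,0,0.7,0,1,0,0,0,0,0.7,0,1,0,0,0,0,0.7,0,1,0,0,0,0,0.7,0,1,0,0,0,0,0.7,0,1,0,0,0,0,0.7,0,1,0,0,0,0,0.7,0,1,0,0,0,0,0.7]

```text
t: 24.8
eef_pos: [0.5017, -0.0009, 0.2066]
tool_rot: [-0.0, 0.997, -0.071, -0.001]
contact_force: [0.2, -0.2, 0.0]
gripper_width: 0.701
grasp_force: 0.0
```

```bash
python3 - <<'E'
from h import *
print(pins2(cam("top")));print(pins2(cam("side")))
d(.616,-.222,.0108,-73)
E
```

```text
[([515.6, -435.6], 121, 21, -54.2), ([562.6, 348.4], 141, 32, -8.2), ([615.2, -222.4], 118, 21, -72.8), ([870.3, 595.6], 126, 32, 89.6)]
[([393.7, 486.8], 110, 19, -13.5), ([530.0, 279.8], 137, 29, -8.6), ([523.5, 220.0], 136, 31, -8.0), ([653.1, -39.1], 107, 37, 87.6), ([-197.9, -8.0], 123, 20, 0.1), ([616.5, -216.1], 121, 21, -73.1), ([516.8, -432.2], 122, 30, -53.7)]
t24.9 at [ 0.5012 -0.0035  0.2069] psi -8.5 tilt [-0.0006  0.    ] F [-0.3  0.2  0.3] w 0.698 g 0.0 q1,q7 [-1.01 -1.38]
  need rz units 16.13 | shift now-frame [7.29 9.96 9.8 ] | final-frame [12.13 -2.29  9.8 ]
```

Request:
jog_arm:
  moves: [0.7,1,0,0,0,0,0.7,0.7,1,0,0,0,0,0.7,0.7,1,0,0,0,0,0.7,0.7,1,0,0,0,0,0.7,0.7,1,0,0,0,0,0.7,0.7,1,0,0,0,0,0.7,0.7,1,0,0,0,0,0.7,0.8,1,0,0,0,0,0.7]

```text
t: 25.57
eef_pos: [0.593, -0.1743, 0.2063]
tool_rot: [-0.0, 0.997, -0.071, -0.001]
contact_force: [-0.4, 0.8, 1.1]
gripper_width: 0.698
grasp_force: 0.0
```

Request:
jog_arm:
  moves: [0.8,1,0,0,0,0,0.7,0.8,1,0,0,0,0,0.7,0,0,0,0,0,1,0.7,0,0,0,0,0,1,0.7,0,0,0,0,0,1,0.7,0,0,0,0,0,1,0.7,0,0,0,0,0,1,0.7,0,0,0,0,0,1,0.7]

```text
t: 26.23
eef_pos: [0.6189, -0.2172, 0.2064]
tool_rot: [-0.0, 0.961, -0.278, -0.001]
contact_force: [0.1, -0.4, -0.7]
gripper_width: 0.703
grasp_force: 0.0
```

Request:
jog_arm:
  moves: [0,0,0,0,0,1,0.7,0,0,0,0,0,1,0.7,0,0,0.5,0,0,1,0.7,0,0,0.5,0,0,1,0.7,0,0,0.5,0,0,1,0.7,0,0,0.5,0,0,1,0.7,0,0,0.5,0,0,1,0.7,0,0,0.5,0,0,1,0.7]

```text
t: 26.9
eef_pos: [0.6189, -0.217, 0.146]
tool_rot: [-0.0, 0.847, -0.532, -0.0]
contact_force: [-0.2, -0.4, 0.2]
gripper_width: 0.701
grasp_force: 0.0
```

Request:
jog_arm:
  moves: [0,0,0.5,0,0,1,0.7,0,0,0.5,0,0,1,0.7,0,0,0.5,0,0,0.1,0.7,0,0,0.5,0,0,0,0.7,0,0,0,0,0,0,0.7,0,0,0,0,0,0,0.7,0,0,0,0,0,0,0.7,0,0,0,0,0,0,0.7]

```text
t: 27.57
eef_pos: [0.6198, -0.2177, 0.1075]
tool_rot: [-0.0, 0.807, -0.591, 0.001]
contact_force: [0.2, 0.2, -0.1]
gripper_width: 0.701
grasp_force: 0.0
```

```bash
python3 - <<'E'
from h import *
print(pins2(cam("side")));print(pins2(cam("top")))
d(.616,-.222,.0108,-73)
E
```

```text
[([390.8, 489.7], 103, 15, -13.5), ([530.0, 280.2], 137, 29, -9.0), ([522.6, 220.2], 133, 30, -8.0), ([654.6, -42.3], 108, 31, 85.0), ([-198.3, -7.7], 122, 19, 0.5), ([615.5, -213.9], 124, 27, -72.5)]
[([515.7, -435.5], 121, 21, -54.3), ([870.3, 595.6], 126, 32, 89.6)]
t27.7 at [ 0.6198 -0.2176  0.1074] psi -72.5 tilt [ 0.0011 -0.0001] F [-0.5 -1.4  0.1] w 0.704 g 0.0 q1,q7 [-0.44 -1.86]
  need rz units 0.13 | shift now-frame [0.15 0.25 4.83] | final-frame [0.15 0.25 4.83]
```

Request:
jog_arm:
  moves: [0.15,0.25,0.5,0,0,0.13,0.7,0,0,1,0,0,0,0.7,0,0,1,0,0,0,0.7,0,0,1,0,0,0,0.7,0,0,0.8,0,0,0,0.6,0,0,0.53,0,0,0,0.5,0,0,0,0,0,0,0.3,0,0,0,0,0,0,0]

```text
t: 28.33
eef_pos: [0.6154, -0.222, 0.01]
tool_rot: [0.0, 0.804, -0.595, -0.0]
contact_force: [-4.3, 0.0, 1.6]
gripper_width: 0.228
grasp_force: 10.8
```

Request:
jog_arm:
  moves: [0,0,0,0,0,0,0,0,0,0,0,0,0,0,0,0,0,0,0,0,0,0,0,-0.5,0,0,0,0,0,0,-1,0,0,0,0,0,0,-1,0,0,0,0,0,0,-1,0,0,0,0,0,0,-1,0,0,0,0]

```text
t: 29.0
eef_pos: [0.6154, -0.2219, 0.102]
tool_rot: [-0.0, 0.804, -0.595, 0.0]
contact_force: [0.4, 0.7, -2.3]
gripper_width: 0.211
grasp_force: 62.1
```

```bash
python3 - <<'E'
from h import *
d(*rk(-.023,-.0275),.165,-8.1)
E
```

```text
t29.0 at [ 0.6154 -0.2219  0.102 ] psi -73.0 tilt [ 0.0005 -0.0002] F [ 0.4  0.7 -2.3] w 0.211 g 62.1 q1,q7 [-0.43 -1.86]
  need rz units -16.23 | shift now-frame [-21.63  -2.18  -3.16] | final-frame [ -7.19 -20.52  -3.14]
```

Request:
jog_arm:
  moves: [0,0,-1,0,0,-1,0,0,0,-1,0,0,-1,0,0,0,-1,0,0,-1,0,0,0,-0.15,0,0,-1,0,0,0,0,0,0,-1,0,0,0,0,0,0,-1,0,0,0,0,0,0,-1,0,0,0,0,0,0,-1,0]

```text
t: 29.67
eef_pos: [0.6153, -0.222, 0.1642]
tool_rot: [-0.0, 0.937, -0.349, 0.0]
contact_force: [-0.8, 0.4, -2.7]
gripper_width: 0.208
grasp_force: 62.2
```

Request:
jog_arm:
  moves: [0,0,0,0,0,-1,0,0,0,0,0,0,-1,0,0,0,0,0,0,-1,0,0,0,0,0,0,-1,0,0,0,0,0,0,-1,0,0,0,0,0,0,-1,0,0,0,0,0,0,-1,0,0,0,0,0,0,-1,0]

```text
t: 30.33
eef_pos: [0.6152, -0.2222, 0.1641]
tool_rot: [0.0, 0.997, -0.077, 0.0]
contact_force: [-0.3, 0.3, -3.3]
gripper_width: 0.211
grasp_force: 62.2
```

Request:
jog_arm:
  moves: [0,0,0,0,0,-0.23,0,-0.35,-1,0,0,0,0,0,-0.35,-1,0,0,0,0,0,-0.35,-1,0,0,0,0,0,-0.35,-1,0,0,0,0,0,-0.35,-1,0,0,0,0,0,-0.35,-1,0,0,0,0,0,-0.35,-1,0,0,0,0,0]

```text
t: 31.0
eef_pos: [0.5863, -0.0756, 0.1637]
tool_rot: [-0.0, 0.997, -0.072, 0.0]
contact_force: [-0.7, 0.2, -2.0]
gripper_width: 0.212
grasp_force: 62.2
```

Request:
jog_arm:
  moves: [-0.35,-1,0,0,0,0,0,-0.35,-1,0,0,0,0,0,-0.35,-1,0,0,0,0,0,-0.35,-1,0,0,0,0,0,-0.35,-1,0,0,0,0,0,-0.35,-1,0,0,0,0,0,-0.35,-1,0,0,0,0,0,-0.35,-1,0,0,0,0,0]

```text
t: 31.67
eef_pos: [0.5534, 0.0907, 0.1637]
tool_rot: [-0.0, 0.997, -0.072, 0.0]
contact_force: [0.0, 0.8, -2.6]
gripper_width: 0.209
grasp_force: 62.2
```

Request:
jog_arm:
  moves: [-0.35,-1,0,0,0,0,0,-0.35,-1,0,0,0,0,0,-0.35,-1,0,0,0,0,0,-0.35,-1,0,0,0,0,0,-0.35,-1,0,0,0,0,0,-0.2,-0.5,0,0,0,0,0,0,0,0,0,0,0,0,0,0,0,0,0,0,0]

```text
t: 32.33
eef_pos: [0.5306, 0.204, 0.1634]
tool_rot: [0.0, 0.998, -0.071, 0.0]
contact_force: [-0.5, -1.4, -2.1]
gripper_width: 0.21
grasp_force: 62.2
```

```bash
python3 - <<'E'
from h import *
d(*rk(-.023,-.0275),.0965,-8.1)
E
```

```text
t32.3 at [0.5306 0.204  0.1634] psi -8.1 tilt [ 0.0003 -0.0005] F [-0.5 -1.4 -2.1] w 0.210 g 62.2 q1,q7 [-1.2  -1.63]
  need rz units 0.00 | shift now-frame [ 0.01 -0.03  3.34] | final-frame [ 0.01 -0.03  3.34]
```

Request:
jog_arm:
  moves: [0,0,0.8,0,0,0,0,0,0,0.8,0,0,0,0,0,0,0.8,0,0,0,0,0,0,0.5,0,0,0,0,0,0,0.4,0,0,0,0,0,0,0.08,0,0,0,0,0,0,0,0,0,0,0,0,0,0,0,0,0,0]

```text
t: 33.0
eef_pos: [0.5312, 0.2041, 0.0961]
tool_rot: [-0.0, 0.997, -0.071, 0.0]
contact_force: [0.6, -0.3, -2.7]
gripper_width: 0.21
grasp_force: 62.2
```

Request:
jog_arm:
  moves: [0,0,0,0,0,0,0,0,0,0,0,0,0,0.4,0,0,0,0,0,0,0.4,0,0,0,0,0,0,0.4,0,0,0,0,0,0,0.4,0,0,-0.5,0,0,0,0.4,0,0,-1,0,0,0,0.4,0,0,-1,0,0,0,0.4]

```text
t: 33.67
eef_pos: [0.5303, 0.204, 0.1463]
tool_rot: [0.0, 0.998, -0.071, -0.0]
contact_force: [0.0, 1.5, -0.6]
gripper_width: 0.4
grasp_force: 0.0
```

Request:
jog_arm:
  moves: [0,0,-1,0,0,0,0.7,0,0,-1,0,0,0,0.7,0,0,-1,0,0,0,0.7,0,1,0,0,0,0,0.7,0,1,0,0,0,0,0.7,0,1,0,0,0,0,0.7,0,1,0,0,0,0,0.7,0,1,0,0,0,0,0.7]

```text
t: 34.33
eef_pos: [0.5165, 0.1043, 0.2063]
tool_rot: [-0.0, 0.998, -0.071, 0.0]
contact_force: [-0.2, -0.9, -0.3]
gripper_width: 0.7
grasp_force: 0.0
```

Request:
jog_arm:
  moves: [0,1,0,0,0,0,0.7,0,1,0,0,0,0,0.7,0,1,0,0,0,0,0.7,0,1,0,0,0,0,0.7,0,1,0,0,0,0,0.7,0,1,0,0,0,0,0.7,0,1,0,0,0,0,0.7,0,1,0,0,0,0,0.7]

```text
t: 35.0
eef_pos: [0.4938, -0.0542, 0.2062]
tool_rot: [-0.0, 0.997, -0.071, 0.0]
contact_force: [-0.2, 0.3, 0.7]
gripper_width: 0.703
grasp_force: 0.0
```

```bash
python3 - <<'E'
from h import *
print(pins2(cam("top")));print(pins2(cam("side")))
d(.516,-.4355,.0108,125.7)
E
```

```text
[([516.1, -436.3], 123, 21, -54.2), ([554.9, 290.3], 131, 31, -8.2), ([561.0, 349.6], 144, 32, -8.8), ([714.9, 163.2], 135, 19, -86.0), ([870.3, 595.6], 126, 32, 89.6), ([895.3, 544.6], 102, 24, 80.4)]
[([393.7, 486.8], 110, 19, -13.5), ([529.9, 279.8], 137, 29, -8.6), ([522.4, 220.1], 138, 31, -8.0), ([513.9, 161.6], 137, 32, -7.8), ([654.1, -42.9], 108, 34, 89.0), ([-196.9, -8.4], 125, 20, 0.1), ([516.8, -432.2], 122, 30, -53.7)]
t35.1 at [ 0.4933 -0.0567  0.2065] psi -8.4 tilt [ 0.001  -0.0001] F [ 0.1 -0.1  0.1] w 0.699 g 0.0 q1,q7 [-0.91 -1.28]
  need rz units -33.53 | shift now-frame [ 3.88 18.57  9.79] | final-frame [-16.05 -10.13   9.77]
```

Request:
jog_arm:
  moves: [0.2,1,0,0,0,0,0.7,0.2,1,0,0,0,0,0.7,0.2,1,0,0,0,0,0.7,0.2,1,0,0,0,0,0.7,0.2,1,0,0,0,0,0.7,0.2,1,0,0,0,0,0.7,0.2,1,0,0,0,0,0.7,0.2,1,0,0,0,0,0.7]

```text
t: 35.77
eef_pos: [0.5037, -0.2162, 0.2059]
tool_rot: [-0.0, 0.998, -0.07, 0.0]
contact_force: [0.1, -0.4, -0.1]
gripper_width: 0.697
grasp_force: 0.0
```

Request:
jog_arm:
  moves: [0.2,1,0,0,0,0,0.7,0.2,1,0,0,0,0,0.7,0.2,1,0,0,0,0,0.7,0.2,1,0,0,0,0,0.7,0.2,1,0,0,0,0,0.7,0.2,1,0,0,0,0,0.7,0.2,1,0,0,0,0,0.7,0.2,1,0,0,0,0,0.7]

```text
t: 36.43
eef_pos: [0.5131, -0.3791, 0.2059]
tool_rot: [-0.0, 0.998, -0.07, 0.0]
contact_force: [0.3, -0.7, 0.1]
gripper_width: 0.7
grasp_force: 0.0
```

Request:
jog_arm:
  moves: [0.2,1,0,0,0,0,0.7,0.2,1,0,0,0,0,0.7,0.2,0.5,0,0,0,0,0.7,0,0,0,0,0,-1,0.7,0,0,0,0,0,-1,0.7,0,0,0,0,0,-1,0.7,0,0,0,0,0,-1,0.7,0,0,0,0,0,-1,0.7]

```text
t: 37.1
eef_pos: [0.5181, -0.4291, 0.2057]
tool_rot: [-0.0, 0.994, 0.106, 0.0]
contact_force: [0.5, 0.4, -0.1]
gripper_width: 0.702
grasp_force: 0.0
```

Request:
jog_arm:
  moves: [0,0,0,0,0,-1,0.7,0,0,0,0,0,-1,0.7,0,0,0,0,0,-1,0.7,0,0,0,0,0,-1,0.7,0,0,0,0,0,-1,0.7,0,0,0,0,0,-1,0.7,0,0,0,0,0,-1,0.7,0,0,0,0,0,-1,0.7]

```text
t: 37.77
eef_pos: [0.518, -0.429, 0.2058]
tool_rot: [-0.0, 0.927, 0.376, 0.0]
contact_force: [-0.5, -0.1, 0.3]
gripper_width: 0.704
grasp_force: 0.0
```

Request:
jog_arm:
  moves: [0,0,0,0,0,-1,0.7,0,0,0,0,0,-1,0.7,0,0,0,0,0,-1,0.7,0,0,0,0,0,-1,0.7,0,0,0,0,0,-1,0.7,0,0,0,0,0,-1,0.7,0,0,0,0,0,-1,0.7,0,0,0,0,0,-1,0.7]

```text
t: 38.43
eef_pos: [0.518, -0.4291, 0.2058]
tool_rot: [-0.0, 0.787, 0.617, 0.0]
contact_force: [-0.2, 0.1, 0.6]
gripper_width: 0.698
grasp_force: 0.0
```

Request:
jog_arm:
  moves: [0,0,0.5,0,0,-1,0.7,0,0,0.5,0,0,-1,0.7,0,0,0.5,0,0,-1,0.7,0,0,0.5,0,0,-1,0.7,0,0,0.5,0,0,-1,0.7,0,0,0.5,0,0,-1,0.7,0,0,0.5,0,0,-1,0.7,0,0,0.5,0,0,-1,0.7]

```text
t: 39.1
eef_pos: [0.518, -0.4292, 0.1253]
tool_rot: [-0.0, 0.587, 0.81, 0.0]
contact_force: [-0.6, -0.5, 0.2]
gripper_width: 0.702
grasp_force: 0.0
```

Request:
jog_arm:
  moves: [0,0,0.5,0,0,-1,0.7,0,0,0.5,0,0,-1,0.7,0,0,0,0,0,-1,0.7,0,0,0,0,0,-1,0.7,0,0,0,0,0,-0.5,0.7,0,0,0,0,0,0,0.7,0,0,0,0,0,0,0.7,0,0,0,0,0,0,0.7]

```text
t: 39.77
eef_pos: [0.5177, -0.4297, 0.1057]
tool_rot: [0.0, 0.455, 0.89, 0.0]
contact_force: [0.6, 0.3, 0.1]
gripper_width: 0.699
grasp_force: 0.0
```

```bash
python3 - <<'E'
from h import *
print(pins2(cam("side")));print(pins2(cam("top")))
d(.516,-.4355,.0108,125.7)
E
```

```text
[([393.2, 485.8], 110, 22, -13.5), ([530.0, 279.8], 137, 30, -8.6), ([522.4, 220.2], 138, 31, -8.3), ([513.9, 161.6], 137, 32, -7.9), ([654.1, -41.5], 111, 34, 89.0)]
[([548.3, 231.3], 133, 30, -8.2), ([554.9, 290.3], 131, 31, -7.9), ([562.7, 349.3], 141, 31, -8.2), ([870.3, 595.6], 126, 32, 89.6)]
t39.9 at [ 0.5175 -0.4298  0.1056] psi 125.9 tilt [-0.     -0.0001] F [0.2 0.2 0.5] w 0.697 g 0.0 q1,q7 [0.41 1.4 ]
  need rz units 0.05 | shift now-frame [-0.19 -0.23  4.74] | final-frame [-0.19 -0.23  4.74]
```

Request:
jog_arm:
  moves: [-0.2,-0.23,0.5,0,0,0,0.7,0,0,1,0,0,0,0.7,0,0,1,0,0,0,0.7,0,0,1,0,0,0,0.7,0,0,0.8,0,0,0,0.6,0,0,0.42,0,0,0,0.5,0,0,0,0,0,0,0.3,0,0,0,0,0,0,0]

```text
t: 40.53
eef_pos: [0.5155, -0.4362, 0.0108]
tool_rot: [-0.0, 0.455, 0.891, -0.0]
contact_force: [4.1, 4.5, 1.3]
gripper_width: 0.23
grasp_force: 10.6
```

Request:
jog_arm:
  moves: [0,0,0,0,0,0,0,0,0,0,0,0,0,0,0,0,0,0,0,0,0,0,0,-0.5,0,0,0,0,0,0,-1,0,0,0,0,0,0,-1,0,0,0,0,0,0,-1,0,0,0,0,0,0,-1,0,0,0,0]

```text
t: 41.2
eef_pos: [0.5159, -0.436, 0.1031]
tool_rot: [0.0, 0.455, 0.891, -0.0]
contact_force: [0.2, -0.3, -2.5]
gripper_width: 0.208
grasp_force: 62.0
```

```bash
python3 - <<'E'
from h import *
d(*rk(-.023,-.0825),.165,-8.1)
E
```

```text
t41.2 at [ 0.5159 -0.436   0.1031] psi 125.9 tilt [ 0.0006 -0.0003] F [ 0.2 -0.3 -2.5] w 0.208 g 62.0 q1,q7 [0.42 1.41]
  need rz units 33.50 | shift now-frame [23.52 17.48 -3.11] | final-frame [ -3.78 -29.06  -3.1 ]
```

Request:
jog_arm:
  moves: [0.8,0.6,-1,0,0,0,0,0.8,0.6,-1,0,0,0,0,0.8,0.6,-1,0,0,0,0,0.8,0.6,-0.1,0,0,0,0,0.8,0.6,0,0,0,0,0,0,0,0,0,0,1,0,0,0,0,0,0,1,0,0,0,0,0,0,1,0]

```text
t: 41.87
eef_pos: [0.5177, -0.3354, 0.1644]
tool_rot: [0.001, 0.546, 0.838, 0.0]
contact_force: [0.4, -0.5, -3.1]
gripper_width: 0.21
grasp_force: 62.1
```

Request:
jog_arm:
  moves: [0,0,0,0,0,1,0,0,0,0,0,0,1,0,0,0,0,0,0,1,0,0,0,0,0,0,1,0,0,0,0,0,0,1,0,0,0,0,0,0,1,0,0,0,0,0,0,1,0,0,0,0,0,0,1,0]

```text
t: 42.53
eef_pos: [0.5176, -0.3359, 0.1642]
tool_rot: [0.0, 0.756, 0.654, 0.0]
contact_force: [0.3, -0.3, -1.8]
gripper_width: 0.208
grasp_force: 62.0
```

Request:
jog_arm:
  moves: [0,0,0,0,0,1,0,0,0,0,0,0,1,0,0,0,0,0,0,1,0,0,0,0,0,0,1,0,0,0,0,0,0,1,0,0,0,0,0,0,1,0,0,0,0,0,0,1,0,0,0,0,0,0,1,0]

```text
t: 43.2
eef_pos: [0.5177, -0.3358, 0.1641]
tool_rot: [0.0, 0.907, 0.42, 0.001]
contact_force: [-0.4, 0.4, -2.7]
gripper_width: 0.211
grasp_force: 62.0
```

Request:
jog_arm:
  moves: [0,0,0,0,0,1,0,0,0,0,0,0,1,0,0,0,0,0,0,1,0,0,0,0,0,0,1,0,0,0,0,0,0,1,0,0,0,0,0,0,1,0,0,0,0,0,0,1,0,0,0,0,0,0,1,0]

```text
t: 43.87
eef_pos: [0.5178, -0.3356, 0.1641]
tool_rot: [-0.0, 0.988, 0.154, 0.001]
contact_force: [0.0, -0.8, -2.8]
gripper_width: 0.208
grasp_force: 62.0
```

Request:
jog_arm:
  moves: [0,0,0,0,0,1,0,0,0,0,0,0,1,0,0,0,0,0,0,1,0,0,0,0,0,0,1,0,0,0,0,0,0,1,0,0,0,0,0,0,1,0,0,0,0,0,0,0.5,0,0,0,0,0,0,0,0]

```text
t: 44.53
eef_pos: [0.5179, -0.3355, 0.1638]
tool_rot: [-0.0, 0.997, -0.071, 0.0]
contact_force: [0.1, -0.9, -1.9]
gripper_width: 0.211
grasp_force: 62.0
```

```bash
python3 - <<'E'
from h import *
d(*rk(-.023,-.0825),.165,-8.1)
E
```

```text
t44.5 at [ 0.5179 -0.3355  0.1638] psi -8.1 tilt [0.001  0.0006] F [ 0.1 -0.9 -1.9] w 0.211 g 62.0 q1,q7 [-0.14 -0.75]
  need rz units -0.00 | shift now-frame [ -3.17 -24.07  -0.04] | final-frame [ -3.16 -24.07  -0.04]
```

Request:
jog_arm:
  moves: [-0.13,-1,0,0,0,0,0,-0.13,-1,0,0,0,0,0,-0.13,-1,0,0,0,0,0,-0.13,-1,0,0,0,0,0,-0.13,-1,0,0,0,0,0,-0.13,-1,0,0,0,0,0,-0.13,-1,0,0,0,0,0,-0.13,-1,0,0,0,0,0]

```text
t: 45.2
eef_pos: [0.5196, -0.1734, 0.1637]
tool_rot: [-0.001, 0.998, -0.07, 0.0]
contact_force: [0.5, 0.4, -2.9]
gripper_width: 0.208
grasp_force: 62.0
```

Request:
jog_arm:
  moves: [-0.13,-1,0,0,0,0,0,-0.13,-1,0,0,0,0,0,-0.13,-1,0,0,0,0,0,-0.13,-1,0,0,0,0,0,-0.13,-1,0,0,0,0,0,-0.13,-1,0,0,0,0,0,-0.13,-1,0,0,0,0,0,-0.13,-1,0,0,0,0,0]

```text
t: 45.87
eef_pos: [0.5214, -0.012, 0.1638]
tool_rot: [-0.001, 0.998, -0.07, 0.0]
contact_force: [0.4, 0.2, -2.1]
gripper_width: 0.208
grasp_force: 62.0
```

Request:
jog_arm:
  moves: [-0.13,-1,0,0,0,0,0,-0.13,-1,0,0,0,0,0,-0.13,-1,0,0,0,0,0,-0.13,-1,0,0,0,0,0,-0.13,-1,0,0,0,0,0,-0.13,-1,0,0,0,0,0,-0.13,-0.5,0,0,0,0,0,-0.13,-0.5,0,0,0,0,0]

```text
t: 46.53
eef_pos: [0.5204, 0.1293, 0.1635]
tool_rot: [-0.0, 0.998, -0.069, 0.0]
contact_force: [0.1, -0.1, -2.4]
gripper_width: 0.207
grasp_force: 62.0
```

Request:
jog_arm:
  moves: [0,-0.5,0,0,0,0,0,0,-0.5,0,0,0,0,0,0,0,0,0,0,0,0,0,0,0,0,0,0,0,0,0,0,0,0,0,0,0,0,0,0,0,0,0,0,0,0,0,0,0,0,0,0,0,0,0,0,0]

```text
t: 47.2
eef_pos: [0.5233, 0.1474, 0.1631]
tool_rot: [0.0, 0.997, -0.071, 0.0]
contact_force: [-0.4, 0.0, -2.9]
gripper_width: 0.208
grasp_force: 62.0
```

```bash
python3 - <<'E'
from h import *
d(*rk(-.023,-.0825),.0962,-8.1)
E
```

```text
t47.2 at [0.5233 0.1474 0.1631] psi -8.1 tilt [-0. -0.] F [-0.4  0.  -2.9] w 0.208 g 62.0 q1,q7 [-1.13 -1.58]
  need rz units -0.01 | shift now-frame [-0.03 -0.13  3.35] | final-frame [-0.03 -0.13  3.35]
```

Request:
jog_arm:
  moves: [0,-0.12,0.8,0,0,0,0,0,0,0.8,0,0,0,0,0,0,0.8,0,0,0,0,0,0,0.5,0,0,0,0,0,0,0.4,0,0,0,0,0,0,0.06,0,0,0,0,0,0,0,0,0,0,0,0,0,0,0,0,0,0]

```text
t: 47.87
eef_pos: [0.524, 0.1503, 0.0961]
tool_rot: [-0.0, 0.998, -0.071, 0.0]
contact_force: [0.4, 0.2, -2.8]
gripper_width: 0.211
grasp_force: 62.0
```

Request:
jog_arm:
  moves: [0,0,0,0,0,0,0,0,0,0,0,0,0,0.4,0,0,0,0,0,0,0.4,0,0,0,0,0,0,0.4,0,0,0,0,0,0,0.4,0,0,-0.5,0,0,0,0.4,0,0,-1,0,0,0,0.4,0,0,-1,0,0,0,0.4]

```text
t: 48.53
eef_pos: [0.5233, 0.15, 0.1467]
tool_rot: [0.0, 0.997, -0.071, -0.0]
contact_force: [0.7, -0.5, 0.6]
gripper_width: 0.399
grasp_force: 0.0
```

Request:
jog_arm:
  moves: [0,0,-1,0,0,0,0.7,0,0,-1,0,0,0,0.7,0,0,-1,0,0,0,0.3,0,1,0,0,0,0,0,0,1,0,0,0,0,0,0,1,0,0,0,0,0,0,1,0,0,0,0,0,0,1,0,0,0,0,0]

```text
t: 49.2
eef_pos: [0.5094, 0.0504, 0.2067]
tool_rot: [-0.0, 0.998, -0.071, 0.0]
contact_force: [0.3, 0.2, 0.5]
gripper_width: 0.004
grasp_force: 0.0
```

Request:
jog_arm:
  moves: [0,1,0,0,0,0,0,0,1,0,0,0,0,0,0,1,0,0,0,0,0,0,1,0,0,0,0,0,0,1,0,0,0,0,0,0,1,0,0,0,0,0,0,1,0,0,0,0,0,0,1,0,0,0,0,0]

```text
t: 49.87
eef_pos: [0.4868, -0.1082, 0.2066]
tool_rot: [-0.0, 0.997, -0.071, 0.0]
contact_force: [1.1, 0.7, 0.0]
gripper_width: -0.007
grasp_force: 0.0
```

```bash
python3 - <<'E'
from h import *
c=cam("top");s=cam("side")
print(pins2(s),pins2(c))
a=cv2.resize(c['color'][125:245,70:190],None,fx=4,fy=4,interpolation=cv2.INTER_CUBIC)[:480,:400]
b=cv2.resize(s['color'][220:340,230:350],None,fx=4,fy=4,interpolation=cv2.INTER_CUBIC)[:480,:400]
cv2.imwrite('pics/p4.png',cv2.convertScaleAbs(np.hstack([a,b]),alpha=1.5))
d(*rk(.118,0),.10,-8.1)
E
```

```text
[([393.4, 485.7], 110, 22, -13.5), ([530.0, 279.7], 137, 30, -8.6), ([522.4, 220.1], 138, 31, -8.1), ([513.9, 161.6], 137, 32, -7.9), ([654.4, -41.5], 111, 33, 89.0), ([-196.9, -8.8], 125, 20, 0.1)] [([534.8, 173.1], 130, 31, -8.2), ([548.3, 231.2], 133, 31, -8.2), ([554.9, 290.2], 131, 31, -8.2), ([561.0, 349.6], 144, 32, -8.8), ([870.3, 595.6], 126, 32, 89.6), ([894.7, 543.4], 105, 24, 79.7)]
t50.0 at [ 0.4863 -0.1107  0.207 ] psi -8.4 tilt [ 0.0013 -0.0006] F [-1.7 -0.  -0.5] w 0.001 g 0.0 q1,q7 [-0.77 -1.2 ]
  need rz units -0.08 | shift now-frame [  6.93 -17.33   5.35] | final-frame [  7.03 -17.29   5.35]
```

View pics/p4.png

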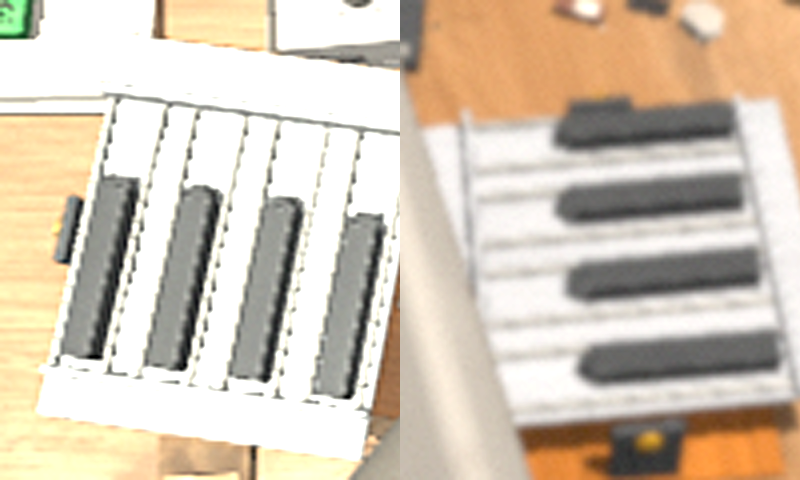

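In the top half (left) all four pins are in their lanes, each with its far end at about y=180 to 215. In the side half the fence-side ends at (560,130), (560,200), (570,275) and (580,360) look tapered. I'll check both ends of each pin by width profile.

```bash
python3 - <<'E'
from h import *
for n in("top","side"):
    acc=np.mean([cam(n)["color"].astype(float) for _ in range(4)],0).astype(np.uint8);c=cam(n)
    for y in(.0825,.0275,-.0275,-.0825):
        # rectify plane z=.105 patch: x -.1...06, y +-.03
        xs=np.arange(-.100,.055,.0005);ys=np.arange(-.03,.03,.0005)
        P=np.array([[*rk(a,y+b),.105] for b in ys for a in xs]);uv=proj(c,P).astype(np.float32).reshape(len(ys),len(xs),2)
        w=cv2.remap(acc,uv[...,0],uv[...,1],cv2.INTER_CUBIC)
        m=(w.max(2)<(130 if n=="top" else 90)).sum(0)*.5
        i=np.where(m>6)[0];print(n,y,"len",(i[-1]-i[0])*.5,"tail",m[i[0]:i[0]+32:4],"fence",m[i[-1]:i[-1]-32:-4])
E
```

```text
top 0.0825 len 126.0 tail [15.   6.5  6.5  5.  22.5 28.5 31.  31.5] fence [10.  29.  30.  29.  28.5 29.  29.5 31. ]
top 0.0275 len 126.5 tail [27.   5.5  1.5  1.  15.  28.  31.  30.5] fence [12.  22.5 30.  29.5 29.  30.5 31.5 30.5]
top -0.0275 len 127.5 tail [ 8.5 10.5  5.5  3.5  0.  24.5 28.5 28. ] fence [12.  24.5 26.  26.5 28.  28.5 29.5 29. ]
top -0.0825 len 124.0 tail [18.  11.5  2.  20.  28.5 30.  28.  30. ] fence [14.  22.5 28.  29.  30.5 30.5 32.  31. ]
side 0.0825 len 117.5 tail [11.5 21.5 23.  24.  23.5 23.5 23.  23. ] fence [ 8.  14.  17.  19.5 21.5 23.  23.5 23.5]
side 0.0275 len 117.5 tail [16.  22.5 24.5 24.  24.  24.  24.  24. ] fence [ 8.5 16.5 18.5 19.5 22.  24.  24.5 24. ]
side -0.0275 len 117.5 tail [11.  23.  24.5 25.  25.  25.  25.5 25.5] fence [ 8.5 15.5 19.  21.5 23.5 24.5 25.  25. ]
side -0.0825 len 119.5 tail [ 9.5 21.  23.5 26.  27.  27.  27.  27. ] fence [ 7.  14.5 18.  21.5 25.  28.5 33.5 36. ]
```

The side profile shows the taper at the fence end of all four pins and square tails. Before tipping I'll check the clearance of the box behind the lip.

```bash
python3 - <<'E'
from h import *
c=cam("top")
# crop rackz (offset 65,115, x4): box front bottom edge (305,118)-(510,98); front top edge (290,103)->(510,72)?
for uv in([141,143.5],[192,139.5],[138,140],[192,133]):
    print(uv,[ray(c,[np.array(uv)],z)[0].round(3)[:2] for z in(0,.03,.06,.09)])
d(*rk(.117,0),.10,-8.1)
a=cv2.resize(c['color'][85:165,80:220],None,fx=5.5,fy=5.5,interpolation=cv2.INTER_CUBIC)
cv2.imwrite('pics/box.png',a)
E
```

```text
[141, 143.5] [array([0.706, 0.234]), array([0.696, 0.223]), array([0.687, 0.213]), array([0.677, 0.202])]
[192, 139.5] [array([0.718, 0.085]), array([0.707, 0.079]), array([0.697, 0.073]), array([0.687, 0.067])]
[138, 140] [array([0.717, 0.243]), array([0.707, 0.232]), array([0.697, 0.221]), array([0.687, 0.211])]
[192, 133] [array([0.737, 0.086]), array([0.727, 0.08 ]), array([0.716, 0.074]), array([0.705, 0.068])]
t50.5 at [ 0.4871 -0.1066  0.2058] psi -8.0 tilt [-0.0002 -0.    ] F [ 0.6  0.5 -0.2] w 0.000 g 0.0 q1,q7 [-0.78 -1.2 ]
  need rz units 0.02 | shift now-frame [  6.99 -17.07   5.29] | final-frame [  6.97 -17.08   5.29]
```

View pics/box.png

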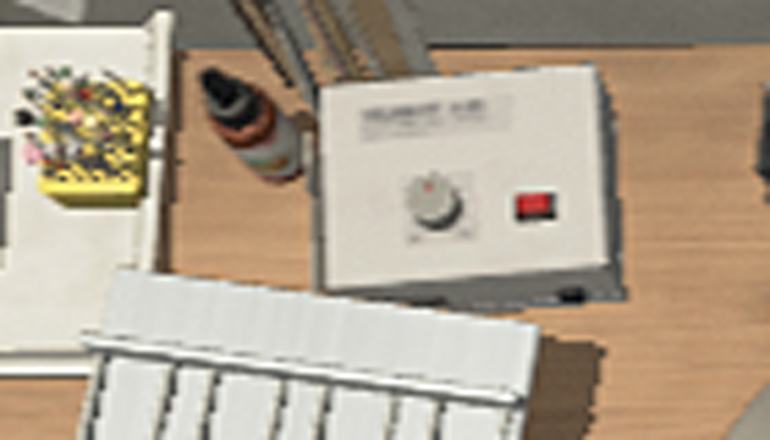

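The box's front top edge runs from (320,290) to (608,262). The box is about 55 mm high with its front at x≈0.71, so the gripper clears it.

Request:
jog_arm:
  moves: [0.4,-1,0,0,0,0,0,0.4,-1,0,0,0,0,0,0.4,-1,0,0,0,0,0,0.4,-1,0,0,0,0,0,0.4,-1,0,0,0,0,0,0.4,-1,0,0,0,0,0,0.4,-1,0,0,0,0,0,0.4,-1,0,0,0,0,0]

```text
t: 51.18
eef_pos: [0.5733, 0.0437, 0.2057]
tool_rot: [0.0, 0.998, -0.07, -0.0]
contact_force: [0.0, 0.1, 0.1]
gripper_width: -0.003
grasp_force: 0.0
```

Request:
jog_arm:
  moves: [0.4,-1,0,0,0,0,0,0.4,-1,0,0,0,0,0,0.4,-1,0,0,0,0,0,0.4,-1,0,0,0,0,0,0.4,-1,0,0,0,0,0,0.4,-1,0,0,0,0,0,0.4,-1,0,0,0,0,0,0.4,-1,0,0,0,0,0]

```text
t: 51.85
eef_pos: [0.6591, 0.1931, 0.2055]
tool_rot: [0.0, 0.998, -0.07, -0.0]
contact_force: [0.4, 0.2, -0.0]
gripper_width: 0.0
grasp_force: 0.0
```

Request:
jog_arm:
  moves: [0.4,-1,0,0,0,0,0,0.2,-0.2,0,0,0,0,0,0,0,0,0,0,0,0,0,0,0,0,0,0,0,0,0,0,0,0,0,0,0,0,0,0,0,0,0,0,0,0,0,0,0,0,0,0,0,0,0,0,0]

```text
t: 52.52
eef_pos: [0.6739, 0.2132, 0.2062]
tool_rot: [-0.0, 0.997, -0.071, -0.0]
contact_force: [0.2, 0.6, -0.6]
gripper_width: -0.0
grasp_force: 0.0
```

```bash
python3 -c "
from h import *
d(*rk(.118,0),.10,-8.1)"
```

```text
t52.5 at [0.6739 0.2132 0.2062] psi -8.1 tilt [0.     0.0003] F [ 0.2  0.6 -0.6] w -0.000 g 0.0 q1,q7 [-0.95 -1.64]
  need rz units -0.01 | shift now-frame [0.03 0.07 5.31] | final-frame [0.03 0.07 5.31]
```

Request:
jog_arm:
  moves: [0,0.05,1,0,0,0,0,0,0,1,0,0,0,0,0,0,1,0,0,0,0,0,0,1,0,0,0,0,0,0,1,0,0,0,0,0,0,0.4,0,0,0,0,0,0,0.2,0,0,0,0,0,0,0.2,0,0,0,0]

```text
t: 53.18
eef_pos: [0.6743, 0.2127, 0.0902]
tool_rot: [-0.0, 0.998, -0.071, 0.0]
contact_force: [-0.8, 0.5, -0.1]
gripper_width: 0.003
grasp_force: 0.0
```

Request:
jog_arm:
  moves: [0,0,0.2,0,0,0,0,0,0,0.2,0,0,0,0,0,0,0.2,0,0,0,0,0,0,0.2,0,0,0,0,0,0,0.2,0,0,0,0,0,0,0.2,0,0,0,0,0,0,0.2,0,0,0,0,0,0,0.2,0,0,0,0]

```text
t: 53.85
eef_pos: [0.675, 0.213, 0.0596]
tool_rot: [-0.001, 0.998, -0.07, 0.001]
contact_force: [-0.9, 0.4, 6.3]
gripper_width: 0.001
grasp_force: 3.0
```

Request:
jog_arm:
  moves: [0,0,0.2,0,0,0,0,0,0,0.2,0,0,0,0,0,0,0.2,0,0,0,0,0,0,0.2,0,0,0,0,0,0,0.1,0,0,0,0,0,0,0,0,0,0,0,0,0,0,0,0,0,0,0,0,0,0,0,0,0]

```text
t: 54.52
eef_pos: [0.675, 0.2131, 0.041]
tool_rot: [-0.0, 0.998, -0.07, 0.001]
contact_force: [2.0, 0.6, 2.8]
gripper_width: 0.0
grasp_force: 1.8
```

```bash
python3 -c "
from h import *
d(*rk(.118,0),.036,-8.1)"
```

```text
t54.5 at [0.675  0.2131 0.041 ] psi -8.1 tilt [0.0024 0.0006] F [2.  0.6 2.8] w 0.000 g 1.8 q1,q7 [-0.88 -1.54]
  need rz units 0.00 | shift now-frame [-0.03  0.07  0.25] | final-frame [-0.03  0.07  0.25]
```

Keep pressing until the stop shows in the force.

Request:
jog_arm:
  moves: [0,0,0.1,0,0,0,0,0,0,0.1,0,0,0,0,0,0,0.1,0,0,0,0,0,0,0.05,0,0,0,0,0,0,0,0,0,0,0,0,0,0,0,0,0,0,0,0,0,0,0,0,0,0,0,0,0,0,0,0]

```text
t: 55.18
eef_pos: [0.6771, 0.2127, 0.036]
tool_rot: [-0.001, 0.997, -0.071, 0.003]
contact_force: [1.6, -0.2, 15.9]
gripper_width: 0.002
grasp_force: 7.6
```

Request:
jog_arm:
  moves: [0,0,0.08,0,0,0,0,0,0,0,0,0,0,0,0,0,0,0,0,0,0,0,0,0,0,0,0,0,0,0,0,0,0,0,0,0,0,0,0,0,0,0,0,0,0,0,0,0,0,0,0,0,0,0,0,0]

```text
t: 55.85
eef_pos: [0.6782, 0.2126, 0.0354]
tool_rot: [-0.001, 0.997, -0.071, 0.004]
contact_force: [3.0, 0.1, 19.3]
gripper_width: 0.002
grasp_force: 9.4
```

Request:
jog_arm:
  moves: [0,0,-0.3,0,0,0,0,0,0,-1,0,0,0,0,0,0,-1,0,0,0,0,0,0,-1,0,0,0,0,0,0,-1,0,0,0,0,0,0,-1,0,0,0,0,0,0,-1,0,0,0,0,0,0,-1,0,0,0,0]

```text
t: 56.52
eef_pos: [0.6728, 0.2129, 0.1771]
tool_rot: [0.0, 0.998, -0.07, -0.001]
contact_force: [0.2, 0.1, -0.3]
gripper_width: 0.002
grasp_force: 0.0
```

Request:
jog_arm:
  moves: [0,1,0,0,0,0,0,0,1,0,0,0,0,0,0,1,0,0,0,0,0,0,1,0,0,0,0,0,0,1,0,0,0,0,0,0,1,0,0,0,0,0,0,1,0,0,0,0,0,0,1,0,0,0,0,0]

```text
t: 57.18
eef_pos: [0.6502, 0.0538, 0.1763]
tool_rot: [0.0, 0.998, -0.07, -0.001]
contact_force: [-1.2, -0.8, 0.1]
gripper_width: 0.001
grasp_force: 0.0
```

Request:
jog_arm:
  moves: [0,1,0,0,0,0,0,0,1,0,0,0,0,0,0,1,0,0,0,0,0,0,1,0,0,0,0,0,0,1,0,0,0,0,0,0,1,0,0,0,0,0,0,0,0,0,0,0,0,0,0,0,0,0,0,0]

```text
t: 57.85
eef_pos: [0.6335, -0.0655, 0.1767]
tool_rot: [-0.0, 0.997, -0.072, -0.001]
contact_force: [0.4, -0.0, -0.3]
gripper_width: -0.003
grasp_force: 0.0
```

```bash
python3 - <<'E'
from h import *
d(.6,0,.2,-8)
c=cam("top");s=cam("side")
a=cv2.resize(c['color'][125:245,70:190],None,fx=4,fy=4,interpolation=cv2.INTER_CUBIC)[:480,:400]
b=cv2.resize(s['color'][220:340,230:350],None,fx=4,fy=4,interpolation=cv2.INTER_CUBIC)[:480,:400]
cv2.imwrite('pics/end.png',cv2.convertScaleAbs(np.hstack([a,b]),alpha=1.2))
E
```

```text
t57.9 at [ 0.6335 -0.0655  0.1767] psi -8.2 tilt [-0.0016  0.0001] F [ 0.4 -0.  -0.3] w -0.003 g 0.0 q1,q7 [-0.61 -1.21]
  need rz units -0.06 | shift now-frame [-2.13 -3.   -1.16] | final-frame [-2.11 -3.01 -1.16]
```

View pics/end.png

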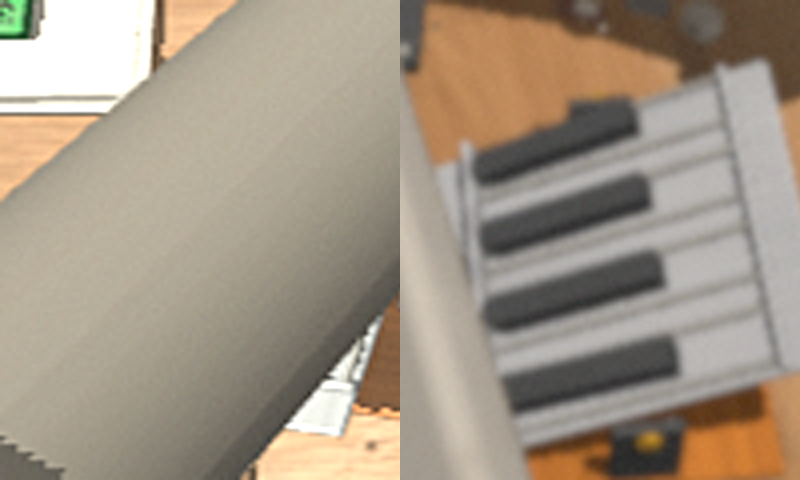

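The side half shows the tray tipped. All four pins have slid to the fence, noses on the left at about (480,170), (485,240), (490,315) and (510,395), one to a lane. The force rose to 19 N at the height worked out for full tip, so the tray is on its stop.

```bash
python3 -c "
from station import *
print(hand_in())"
```

```text
the job is handed in; nothing more can be done
None
```

I levelled the tray, laid all four pins flat one to a lane with chamfers to the fence, tipped it to its stop so they slid against the fence, and handed the job in at about 58 s.

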